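# Load the drain tray, jack it up and hold it tipped

### The arm

A 7-joint arm with a two-finger parallel gripper is mounted at the origin on a cart in front of the work surface, level with it; the furniture and walls round the work are solid. World frame = base frame: x ahead of the robot, y to its left, z up, the work surface at z = 0. Lengths are in m, angles in rad, forces in N, time in s.
With the tool pointing down it reaches from about 0.425 to 0.875 m from the base axis. Payload 4.7 kg.
Tool frame: the origin (TCP) lies midway between the tips of the shut fingers; the grasp point (between the pads) lies 19 mm behind it; x points along the fingers, y is the direction in which the jaws open and shut, and the axes are right-handed (so a half turn about x gives the same grasp; the last joint's range is limited). The gripper opens to 85 mm and grips with 20 to 120 N. Pads are 22 mm wide; open, the fingers measure 114 mm over their backs; the gripper's body (76 mm by 85 mm) begins 54 mm behind the grasp point. The pads swing forward as they close: fully open they stand 13 mm farther back than shut.
Start: joints at [1.2, 0.321, -0.07, 1.45, 0.023, 1.371, -0.057], TCP at [0.244, -0.602, 0.231] pointing down, gripper open.
Joint ranges: [-2.86, 2.86], [-0.3, 2.09], [-1.38, 1.24], [0.06, 2.45], [-1.56, 4.7], [0.09, 2.05], [-2.69, 2.69]. Speed limits (rad/s): [2.57, 2.57, 3.14, 3.14, 3.14, 3.14, 3.14].

### API

Orientations are given as a 3x3 rotation matrix whose columns are the frame's x, y, z axes.
In Python, from workcell import get_state, grab_frame, camera_model, close_job gives the robot as it stands. The module is installed in compiled form; this text tells all that it offers.
- The arm moves only by the tool step_arm, never from a script. Its argument "increments" is a list of rows, each a list of 7 numbers: the shift along the tool's x, y, z in mm, then the turn, a rotation vector about the tool's x, y, z in rad, then the opening, from -1 (shut) to 1 (fully open). A call has 1 to 5 rows; each row is the pose to reach, as a shift and turn from the pose measured when the call began, along the tool's axes at that moment; what a row does not reach only later rows make up. A row lasts 1/10 s, in which the tool goes at most 50 mm and 8.59 degrees, less where a joint would pass 70% of its speed; a pose out of reach is approached as far as the arm can. A call with a gripper value outside its range is refused whole. The fingers move at their own pace and stop on an object; the grip force is fixed at half the most. Time passes only in rows, so rows that repeat a pose let the fingers close. It gives the time, the measured TCP pose, the force and the opening at its end, in the units of the state.
- get_state(): the state, without advancing time (a new reading comes with each control period).
- grab_frame(name): name is "scene" or "top"; returns the picture (480x640x3 uint8, blue, green, red); there is no depth.
- camera_model(name): a dict with "fx", "fy", "cx", "cy" (pixels), "k1" (the pictures are not rectified: a ray, as slopes to the right and down, at radius r is drawn at 1 + k1 r^2 times it, then the intrinsics apply), "extrinsics" (4x4, takes a point from world to camera coordinates). Camera axes: x right, y up, looking along -z (the intrinsics and any distortion apply to the point x, -y, -z); pixel columns grow to the right and rows downward; lengths in m; the calibration is good to about 2 mm. A picture is of the moment at which its call begins. camera_model takes no time and is no camera call.
- close_job(): hands the job in, once; it reports no verdict.
The state is a dict: "clock": time; "qpos": joint angles; "joint_velocities": joint speeds; "joint_efforts": joint torques, N m; "position": TCP position; "ee_rot": TCP orientation; "ft_force": force on the tool from outside, world axes, zero at the start; "torque": the same for the moment, N m; "gripper_width": finger opening in m.
Only numpy, scipy, OpenCV 4.12 (cv2) and the standard library are available. Lean on these libraries where they do the work, as an engineer would, in place of code of your own. Each camera call takes 0.05 s, during which the arm holds its last target.

### The job

Put the two small knobbly violet wax fittings and the short orange wax rod lying near the drain tray into it, then set the small lever jack on the bench so that its saddle is centred under the tray's lift pad, and let go of it. Pump the jack's handle: press it fully down once to try the lift, let it come all the way back up, then press it fully down again so that the jack alone keeps the tray tipped, and finish while you are still holding the handle down. Do not disturb the round file or the violet dish.

Things in the scene. Friction and masses are not known exactly. Their poses are not given: they have to be found in the camera images.
- fitting_0_mid (a point): centre (half-way up) of the larger violet wax fitting, a knobbly tangle of pegs lying on the bench, 48 (its x) x 60 (its y) x 23 mm high, 16 g; grasp it across its x axis
- fitting_2_mid (a point): centre (half-way up) of the smaller violet wax fitting, a knobbly tangle of pegs, 37 (its x) x 54 (its y) x 20 mm high, 16 g; grasp it across its x axis
- wax_rod_0_mid (a point): centre (half-way up) of the short orange wax rod lying on the bench, 13 (its x) x 59 (its y) x 12 mm high; grasp it across its x axis. No other loose rod lies near the tray
- tray_stand: the fixed stand of the drain tray with the tray on it: dark steel base 170 (x) x 240 (y) mm with four short legs; origin at the bench, below the middle of the tray; z up. The tray is hinged on the stand's +y side; its lift lug stands out on the -y side
- tray_floor (a point): centre of the inner floor of the aluminium drain tray (an open box, 66 mm above the bench when level), same axes as the stand when level. Inside 150 (x) x 200 (y) mm, walls 4 mm thick, rim 32 mm above the inner floor
- lift_pad (a point): centre of the underside of the lift pad, a round steel pad 28 mm across under a flat lug (44 mm wide along x) that stands 52 mm out from the tray's -y wall; marked from above by a disc and a bolt head on the lug, right over the pad. Its underside is 56 mm above the bench when the tray is level, 127 mm from the stand's origin along -y, 242 mm from the hinge. The bolt head's top is 18 mm above the pad's underside
- drain_tray (a joint): tipping angle of the tray, rad: 0 level, grows as the lug side goes up; about 0.18 when the jack is fully up. The tray and load fall back to level if not carried; the tray weighs 0.4 to 0.8 kg
- jack: the loose lever jack, 0.8 kg: dark steel base plate 228 (x) x 72 (y) x 8 mm reaching from x = -143 to +85 mm in its own frame, a grey column in the middle, a toe with a round saddle on its +x side, a handle with a flat paddle on its -x side; origin at the bench under the column's axis, z up
- jack_grip (a point): point on the axis of the jack's column, 86 mm above the bench; the column is 36 (x) x 30 (y) mm, its top 106 mm above the bench; grasp it from above across its y axis to carry the jack
- saddle_top (a point): centre of the top face of the saddle, a disc 30 mm across on the jack's toe, 80 mm from the column's axis along the jack's +x, 47 mm above the jack's underside with the handle up (9 mm below the lift pad), rising 70 mm per rad of handle, 52 mm in all
- handle_pad (a point): centre of the upper face of the handle's paddle, a black rubber plate 46 mm long (along the handle) x 36 mm wide x 10 mm thick; it swings about a level pivot along the jack's y axis, 29 mm behind the column's axis (jack x = -29 mm) and 66 mm above the jack's underside; the paddle's centre is 110 mm from the pivot
- jack_handle (a joint): handle angle, rad: 0 up (26 degrees above level), 0.45 level, 0.75 fully down (stop; centre of its upper face about 38 mm above the bench). A spring and the load push it back up: about 1.5 N at the paddle when up, 4 to 6 N when fully down under the tray. It has no latch
- round_file: bystander: round file with a wooden handle, 220 mm long (its y), lying between robot and tray; leave it alone
- dish_pattern: bystander: violet wax dish, 109 mm across, 22 mm high; leave it alone

How it is judged:
On the way, in this order (a step that is already met when the one before it is completed fails the run):
1. the two fittings and the wax rod lie in the level drain tray (x of fitting_0_mid in the frame of tray_floor between -0.075 and 0.075 m and y of fitting_0_mid in the frame of tray_floor between -0.1 and 0.1 m and z of fitting_0_mid in the frame of tray_floor between 0 and 0.035 m and x of fitting_2_mid in the frame of tray_floor between -0.075 and 0.075 m and y of fitting_2_mid in the frame of tray_floor between -0.1 and 0.1 m and z of fitting_2_mid in the frame of tray_floor between 0 and 0.035 m and x of wax_rod_0_mid in the frame of tray_floor between -0.075 and 0.075 m and y of wax_rod_0_mid in the frame of tray_floor between -0.1 and 0.1 m and z of wax_rod_0_mid in the frame of tray_floor between 0 and 0.035 m and value of joint drain_tray below 0.02 rad), for 0.2 s.
2. the jack stands on the bench with its saddle under the lift pad (13 mm), let go (horizontal distance between saddle_top and lift_pad below 0.013 m and angle between jack's own z axis and vertical below 0.06 rad and linear speed of jack below 0.03 m/s and height (world z) of jack below 0.004 m and contact force between each of the arm, the fingers and jack below 0.3 N and value of joint jack_handle below 0.1 rad), for 0.2 s.
3. first stroke: handle fully down, the jack lifts the tray (horizontal distance between saddle_top and lift_pad below 0.013 m and angle between jack's own z axis and vertical below 0.06 rad and contact force between jack and tray_stand above 1 N and contact force between each of the arm, the fingers and tray_stand below 0.5 N and value of joint jack_handle above 0.65 rad and value of joint drain_tray above 0.12 rad), for 0.1 s.
4. handle all the way back up, tray level (value of joint jack_handle below 0.1 rad and value of joint drain_tray below 0.02 rad), for 0.1 s.
At the end, for the whole second after the job is handed in: Handle held down by the robot (over 0.65 rad, over 1 N); tray tipped over 0.12 rad, carried by the jack alone (over 1 N), untouched by the robot; saddle within 13 mm of the lift pad's centre; jack flat on the bench; all three wax pieces in the tray (all of step 3 and x of fitting_0_mid in the frame of tray_floor between -0.075 and 0.075 m and y of fitting_0_mid in the frame of tray_floor between -0.1 and 0.1 m and z of fitting_0_mid in the frame of tray_floor between 0 and 0.035 m and x of fitting_2_mid in the frame of tray_floor between -0.075 and 0.075 m and y of fitting_2_mid in the frame of tray_floor between -0.1 and 0.1 m and z of fitting_2_mid in the frame of tray_floor between 0 and 0.035 m and x of wax_rod_0_mid in the frame of tray_floor between -0.075 and 0.075 m and y of wax_rod_0_mid in the frame of tray_floor between -0.1 and 0.1 m and z of wax_rod_0_mid in the frame of tray_floor between 0 and 0.035 m and linear speed of jack below 0.03 m/s and height (world z) of jack below 0.004 m and contact force between any of the fingers, the arm and jack above 1 N); the arm keeps its last pose, push and grip.
It fails at once if the round file or the dish is pushed away (over 30 mm) (distance of any of round_file, dish_pattern from where it was at the start of the episode above 0.03 m).
It also fails if it takes over 72 s, if anything falls off the work surface, if the arm or the gripper's body presses on something with over 40 N, if the wrist force passes 120 N, or if a joint passes its speed limit or range.

## Working session

There is one attempt and no reset: what is moved stays moved. The work goes in short steps, Python scripts to look and compute and a tool call to move; the robot and the scene stay as the last step left them, time stands still between calls to the robot, and variables do not carry over. Pictures are saved under pics/ and viewed, and the job is handed in when it is done.

Besides the shell and the picture viewer there is one more tool, called by a JSON object that holds its "op" and its "data", one argument or row to a line. step_arm: Moves the arm, as the interface text tells. Its arguments: {"type":"object","properties":{"increments":{"type":"array"}},"required":["increments"]}

```bash
mkdir -p pics
python3 - <<'E'
from workcell import *
import cv2, numpy as np
np.set_printoptions(precision=4,suppress=True)
s=get_state()
for k,v in s.items(): print(k,np.array(v))
for n in("scene","top"):
    cv2.imwrite(f"pics/{n}0.png",grab_frame(n)); print(n,camera_model(n))
E
```

```text
clock 0.0
qpos [ 1.2001  0.3218 -0.0701  1.4517  0.0226  1.3708 -0.0569]
joint_velocities [ 0.0004 -0.0004 -0.0003  0.0002 -0.0008 -0.0004 -0.0007]
joint_efforts [  0.0002 -49.3583  -0.3822 -31.4338   0.0128   0.0113  -0.    ]
position [ 0.2438 -0.602   0.2302]
ee_rot [[-0.0008  0.3754 -0.9268]
 [ 0.0017 -0.9268 -0.3754]
 [-1.     -0.0019  0.0001]]
ft_force [-0.291   0.4144 -0.044 ]
torque [ 0.0135  0.0096 -0.0148]
gripper_width 0.08520867818449952
scene {'fx': 521.7179959883489, 'fy': 521.7179959883489, 'cx': 316.04523559566104, 'cy': 243.67035698901594, 'k1': -0.04715692231086246, 'extrinsics': array([[-0.6419, -0.7666,  0.0192,  0.3221],
       [ 0.3572, -0.2767,  0.8921, -0.312 ],
       [-0.6785,  0.5795,  0.4514, -0.9081],
       [ 0.    ,  0.    ,  0.    ,  1.    ]])}
top {'fx': 507.01117114059815, 'fy': 507.01117114059815, 'cx': 326.7728951783873, 'cy': 235.7109856123397, 'k1': -0.0642064314831227, 'extrinsics': array([[ 0.0244, -0.9997,  0.0023, -0.0407],
       [ 0.9978,  0.0245,  0.0613, -0.5708],
       [-0.0613,  0.0008,  0.9981, -1.4337],
       [ 0.    ,  0.    ,  0.    ,  1.    ]])}
```

View pics/scene0.png

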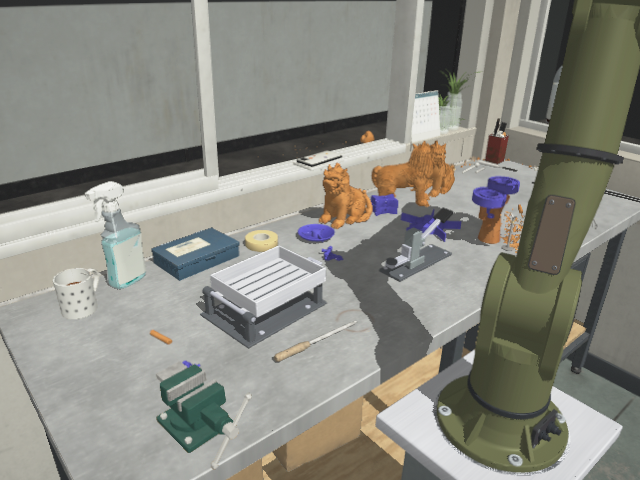

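View pics/top0.png

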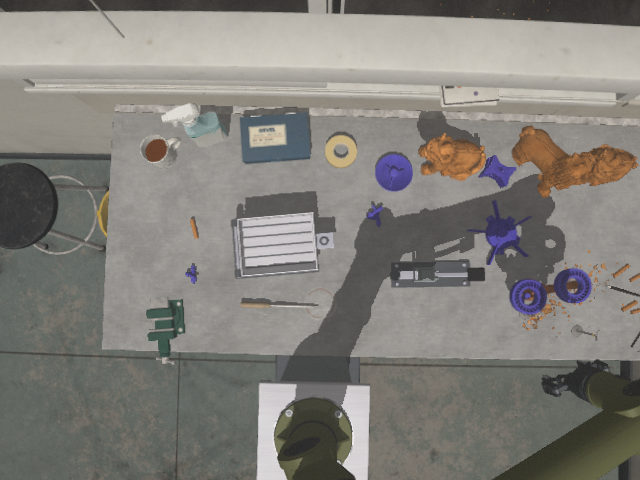

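```bash
cat > h.py <<'E'
from workcell import *
import cv2, numpy as np
np.set_printoptions(precision=4,suppress=True)
def undist(n,uv):
    m=camera_model(n); p=np.array([(uv[0]-m['cx'])/m['fx'],(uv[1]-m['cy'])/m['fy']])
    q=p.copy()
    for _ in range(20): q=p/(1+m['k1']*(q@q))
    return q
def ray(n,uv):
    m=camera_model(n); E=m['extrinsics']; q=undist(n,uv)
    d=E[:3,:3].T@np.array([q[0],-q[1],-1.]); o=-E[:3,:3].T@E[:3,3]
    return o,d
def p2w(n,uv,z):
    o,d=ray(n,uv); return o+d*(z-o[2])/d[2]
def w2p(n,P):
    m=camera_model(n); E=m['extrinsics']; c=E[:3,:3]@np.array(P)+E[:3,3]
    q=np.array([c[0],-c[1]])/-c[2]; q=q*(1+m['k1']*(q@q))
    return np.array([q[0]*m['fx']+m['cx'],q[1]*m['fy']+m['cy']])
def crop(img,x0,y0,w,h,s,name):
    c=cv2.resize(img[y0:y0+h,x0:x0+w],None,fx=s,fy=s,interpolation=cv2.INTER_CUBIC); cv2.imwrite(name,c)
def tri(uvs,uvt):
    o1,d1=ray('scene',uvs);o2,d2=ray('top',uvt)
    A=np.stack([d1,-d2],1);t=np.linalg.lstsq(A,o2-o1,rcond=None)[0]
    a=o1+d1*t[0];b=o2+d2*t[1];return (a+b)/2,np.linalg.norm(a-b)
E
python3 - <<'E'
from h import *
t=cv2.imread('pics/top0.png');s=cv2.imread('pics/scene0.png')
crop(t,170,180,100,120,5,'pics/a1.png')
crop(t,220,180,120,100,6,'pics/a2.png')
crop(t,340,180,160,120,5,'pics/a3.png')
crop(s,140,180,320,200,2.5,'pics/a4.png')
E
```

```text
(no output)
```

View pics/a1.png

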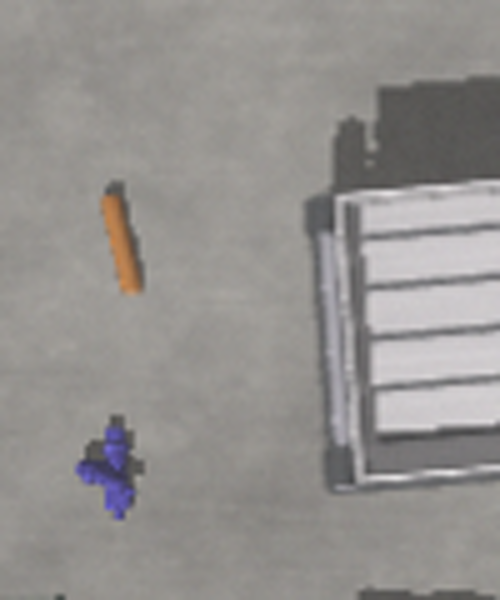

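View pics/a2.png

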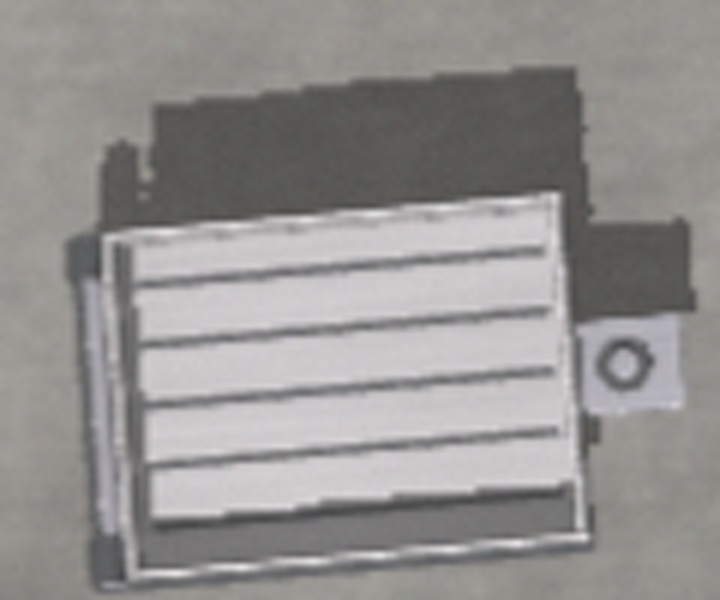

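View pics/a3.png

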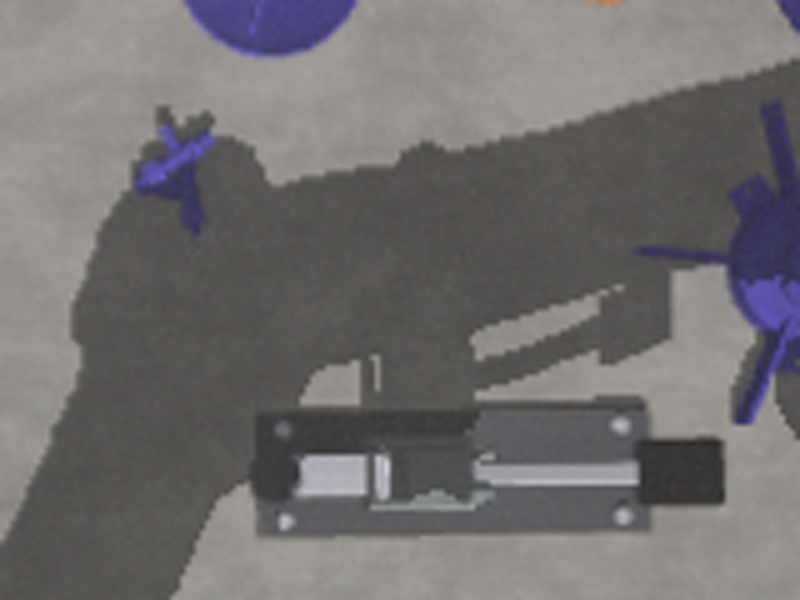

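View pics/a4.png

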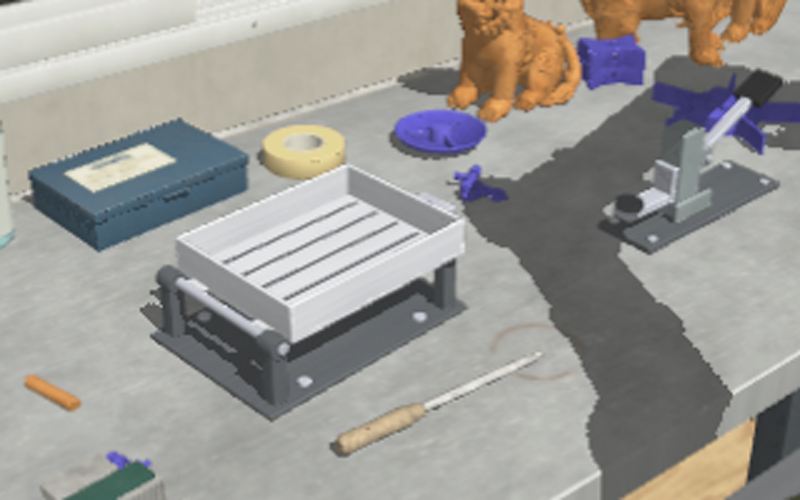

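Run:
```python
from h import *
t=cv2.imread('pics/top0.png')
hsv=cv2.cvtColor(t,cv2.COLOR_BGR2HSV)
vio=cv2.inRange(hsv,(112,90,40),(135,255,255)); ora=cv2.inRange(hsv,(5,120,80),(20,255,255))
for nm,m,(x0,y0,x1,y1),z in(("A",vio,(360,200,390,228),.012),("B",vio,(180,258,205,290),.01),("rod",ora,(185,212,205,242),.006)):
    ys,xs=np.nonzero(m[y0:y1,x0:x1]); xs=xs+x0;ys=ys+y0
    P=np.array([p2w('top',(x,y),z)[:2] for x,y in zip(xs,ys)])
    r=cv2.minAreaRect((P*1000).astype(np.float32)); c,V=np.linalg.eigh(np.cov(P.T))
    print(nm,len(xs),r,P.mean(0),V[:,1],np.degrees(np.arctan2(V[1,1],V[0,1])))
    # extents along orientation sweep
    for a in range(-40,41,10):
        a_=np.radians(a);u=np.array([np.cos(a_),np.sin(a_)]);v=np.array([-u[1],u[0]])
        print(a,np.ptp(P@u)*1e3+2.8,np.ptp(P@v)*1e3+2.8,end=' | ')
    print()
# tray: rim corners a2 crop (x0=220,y0=180,s=6)
q=lambda x,y,x0,y0,s:(x0+(x+.5)/s-.5,y0+(y+.5)/s-.5)
for c in((105,238),(558,194),(590,540),(132,577)):
    print('rim',p2w('top',q(*c,220,180,6),.098))
print('bolt',p2w('top',q(624,363,220,180,6),.074))
for c in((575,325),(680,318),(684,408),(585,412)): print('lug',p2w('top',q(*c,220,180,6),.068))
for c in((256,408),(648,400),(650,530),(258,537)): print('jackbase',p2w('top',q(*c,340,180,5),.008))
for c in((283,430),(621,425),(624,516),(287,522)): print('screw',p2w('top',q(*c,340,180,5),.009))
print('saddle',p2w('top',q(275,474,340,180,5),.047))
for c in((637,438),(722,438),(722,504),(637,504)): print('paddle',p2w('top',q(*c,340,180,5),.115))
```

```text
A 128 ((634.6688842773438, -161.68753051757812), (39.82984924316406, 58.22642517089844), 83.42472839355469) [ 0.6374 -0.1645] [-0.999  -0.0447] -177.43824094404405
-40 53.621772863206104 55.972570584086476 | -30 55.46638015215519 49.900553270685435 | -20 58.9908899604806 45.852443323568906 | -10 60.80806801131908 43.445633409054786 | 0 63.17852972312385 45.692257184195704 | 10 65.45803239496593 49.7048594811838 | 20 65.83370245898143 52.34767575976615 | 30 64.29412537037308 53.76237003656561 | 40 60.88608039991492 54.477163684204825 | 
B 85 ((449.5932922363281, 362.87860107421875), (49.66209411621094, 29.51727294921875), 11.710149765014648) [0.4511 0.3595] [-0.9892 -0.1468] -171.55873840767646
-40 40.88859531461275 42.07937456695262 | -30 45.62176654893435 40.33323889308535 | -20 49.05382007552597 37.91958361416833 | -10 51.08047468468499 37.10191071454802 | 0 51.64015150164894 35.25471217340673 | 10 52.42551091707156 32.809965645676485 | 20 52.013063219140534 34.612109406055 | 30 50.10530149830747 36.492332658112495 | 40 46.76019212908597 37.34883143149618 | 
rod 64 ((585.0325927734
[... 505 characters left out ...]
67076 | 
rim [0.6055 0.2177 0.098 ]
rim [0.6304 0.0133 0.098 ]
rim [ 0.4747 -0.0051  0.098 ]
rim [0.453  0.2002 0.098 ]
bolt [ 0.5559 -0.0183  0.074 ]
lug [0.5732 0.0048 0.068 ]
lug [ 0.5776 -0.0435  0.068 ]
lug [ 0.5362 -0.0463  0.068 ]
lug [ 0.5332 -0.0009  0.068 ]
jackbase [ 0.5033 -0.2127  0.008 ]
jackbase [ 0.5132 -0.44    0.008 ]
jackbase [ 0.4383 -0.4419  0.008 ]
jackbase [ 0.4294 -0.2152  0.008 ]
screw [ 0.491  -0.2283  0.009 ]
screw [ 0.4984 -0.4241  0.009 ]
screw [ 0.446  -0.4264  0.009 ]
screw [ 0.4383 -0.2316  0.009 ]
saddle [ 0.4661 -0.219   0.047 ]
paddle [ 0.4905 -0.4038  0.115 ]
paddle [ 0.4915 -0.4498  0.115 ]
paddle [ 0.4562 -0.4501  0.115 ]
paddle [ 0.4552 -0.4041  0.115 ]
```

Run:
```python
from h import *
t=cv2.imread('pics/top0.png');s=cv2.imread('pics/scene0.png')
a=[cv2.resize(t[y:y+32,x:x+32],(380,380),interpolation=cv2.INTER_CUBIC) for x,y in((359,197),(176,256))]
b=[cv2.resize(s[y:y+32,x:x+40],(380,304),interpolation=cv2.INTER_CUBIC) for x,y in((312,240),(170,350))]
im=np.vstack([np.hstack(a),np.hstack(b)[:220]]);im=np.clip(im.astype(float)*1.6,0,255).astype(np.uint8)
cv2.imwrite('pics/b1.png',im)
```

```text
(no output)
```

View pics/b1.png

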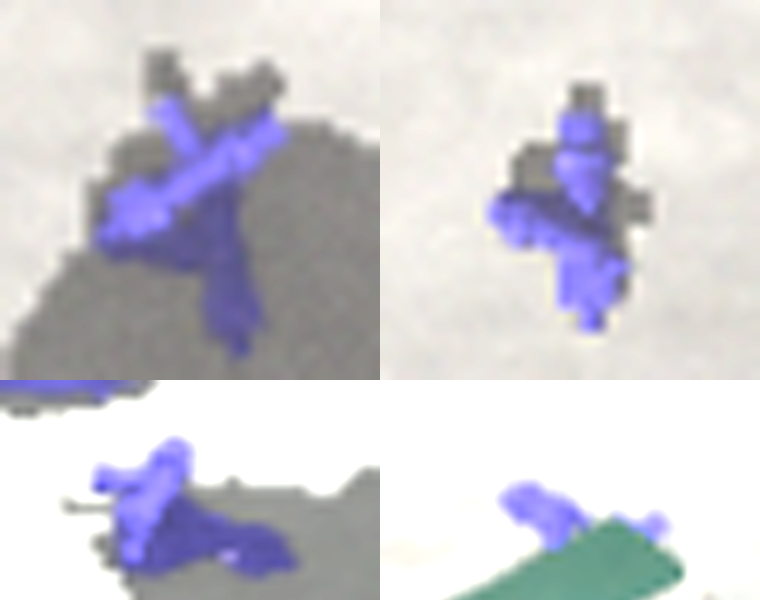

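Run:
```python
from h import *
k=11.875
def q(px,py,x0,y0): return (x0+(px+.5)/k-.5,y0+(py+.5)/k-.5)
for n,(px,py),o,z in(("A stem",(225,275),(359,197),.008),("A stem tip",(240,350),(359,197),.006),("A bar L",(100,235),(359,197),.012),("A bar R",(283,125),(359,197),.016),("A up",(160,100),(359,197),.012),
  ("B ctr",(580-380,240),(176,256),.01),("B left",(490-380,215),(176,256),.01),("B right",(627-380,268),(176,256),.01),("B top",(580-380,110),(176,256),.01),("B bot",(592-380,330),(176,256),.006)):
    print(n,p2w('top',q(px,py,*o),z))
# scene checks
print('bolt scene', w2p('scene',(.5556,-.019,.074)), 'saddle',w2p('scene',(.4663,-.219,.047)))
```

```text
A stem [ 0.6221 -0.1722  0.008 ]
A stem tip [ 0.6041 -0.1763  0.006 ]
A bar L [ 0.6307 -0.1412  0.012 ]
A bar R [ 0.6582 -0.1848  0.016 ]
A up [ 0.6641 -0.1552  0.012 ]
B ctr [0.4473 0.3568 0.01  ]
B left [0.4527 0.379  0.01  ]
B right [0.4408 0.345  0.01  ]
B top [0.4787 0.358  0.01  ]
B bot [0.4255 0.3541 0.006 ]
bolt scene [308.399 261.125] saddle [391.1201 260.4762]
```

```bash
cat > go.py <<'E'
import sys
from h import *
# usage: go.py x y z jawdeg  -> increments in tool frame (tool down)
def inc(x,y,z,jaw):
    s=get_state(); R=np.array(s['ee_rot']); p=np.array(s['position'])
    a=np.radians(jaw); X=np.array([0,0,-1.]);Y=np.array([np.cos(a),np.sin(a),0]);T=np.stack([X,Y,np.cross(X,Y)],1)
    rv=cv2.Rodrigues(R.T@T)[0].ravel()
    d=R.T@(np.array([x,y,z])-p)*1000
    print('inc',np.round(d,1),np.round(rv,3),'dist',np.round(np.linalg.norm(d),1),'t',round(s['clock'],2),'pos',p,'jaw',np.round(np.degrees(np.arctan2(R[1,1],R[0,1])),1),'q',np.round(s['qpos'],2),'w',round(s['gripper_width'],4),'F',np.array(s['ft_force']))
if __name__=='__main__': inc(*map(float,sys.argv[1:5]))
E
python3 go.py 0.620 -0.1725 0.15 -77; python3 go.py 0.620 -0.1725 0.004 -77
```

```text
inc [  80.7 -256.8 -510. ] [0.158 0.    0.002] dist 576.6 t 0.1 pos [ 0.2438 -0.602   0.2303] jaw -68.0 q [ 1.2   0.32 -0.07  1.45  0.02  1.37 -0.06] w 0.0857 F [ 0.1777  0.6534 -0.2617]
inc [ 226.7 -256.5 -510. ] [0.158 0.    0.002] dist 614.2 t 0.1 pos [ 0.2438 -0.602   0.2303] jaw -68.0 q [ 1.2   0.32 -0.07  1.45  0.02  1.37 -0.06] w 0.0857 F [ 0.1777  0.6534 -0.2617]
```

{"op": "step_arm", "data": {
  "increments": [
    [80, -257, -510, 0.158, 0, 0.002, 1],
    [80, -257, -510, 0.158, 0, 0.002, 1],
    [80, -257, -510, 0.158, 0, 0.002, 1],
    [80, -257, -510, 0.158, 0, 0.002, 1],
    [80, -257, -510, 0.158, 0, 0.002, 1]
  ]
}}

```text
clock: 0.6
position: [0.4074, -0.4145, 0.1959]
ee_rot: [[-0.001, 0.225, -0.974], [-0.0, -0.974, -0.225], [-1.0, -0.0, 0.001]]
ft_force: [0.8, -0.3, 1.2]
gripper_width: 0.0856
```

```bash
python3 go.py 0.620 -0.1725 0.1 -77
```

```text
inc [  95.7 -188.1 -261.6] [-0.     0.001  0.   ] dist 336.1 t 0.6 pos [ 0.4074 -0.4145  0.1959] jaw -77.0 q [ 0.92  0.2  -0.2   1.67  0.04  1.27 -0.63] w 0.0856 F [ 0.8184 -0.3304  1.1704]
```

{"op": "step_arm", "data": {
  "increments": [
    [40, -188, -262, 0, 0, 0, 1],
    [40, -188, -262, 0, 0, 0, 1],
    [40, -188, -262, 0, 0, 0, 1],
    [40, -188, -262, 0, 0, 0, 1],
    [40, -188, -262, 0, 0, 0, 1]
  ]
}}

```text
clock: 1.1
position: [0.5709, -0.2282, 0.1648]
ee_rot: [[-0.001, 0.224, -0.974], [-0.0, -0.974, -0.224], [-1.0, -0.0, 0.001]]
ft_force: [0.3, -1.1, 0.6]
gripper_width: 0.0854
```

{"op": "step_arm", "data": {
  "increments": [
    [0, 0, 0, 0, 0, 0, 1]
  ]
}}

```text
clock: 1.2
position: [0.5749, -0.2185, 0.1635]
ee_rot: [[0.0, 0.236, -0.972], [0.006, -0.972, -0.236], [-1.0, -0.006, -0.001]]
ft_force: [-0.5, 0.4, 0.3]
gripper_width: 0.0852
```

```bash
python3 go.py 0.620 -0.1725 0.004 -77
```

```text
inc [159.8 -33.1 -54.4] [ 0.012 -0.001  0.006] dist 172.0 t 1.2 pos [ 0.5749 -0.2185  0.1635] jaw -76.3 q [ 0.61  0.31 -0.35  1.62  0.1   1.23 -1.09] w 0.0852 F [-0.5323  0.3643  0.3284]
```

{"op": "step_arm", "data": {
  "increments": [
    [40, -33, -49, 0.012, 0, 0.006, 1],
    [80, -34, -49, 0.012, 0, 0.006, 1],
    [120, -34, -49, 0.012, 0, 0.006, 1],
    [140, -34, -49, 0.012, 0, 0.006, 1],
    [140, -34, -49, 0.012, 0, 0.006, 1]
  ]
}}

```text
clock: 1.7
position: [0.6107, -0.1719, 0.0188]
ee_rot: [[-0.007, 0.226, -0.974], [0.003, -0.974, -0.226], [-1.0, -0.004, 0.007]]
ft_force: [-0.5, 0.2, -0.6]
gripper_width: 0.0856
```

```bash
python3 go.py 0.614 -0.1735 0.004 -77
```

```text
inc [14.8  2.3 -3. ] [0.001 0.007 0.004] dist 15.3 t 1.7 pos [ 0.6107 -0.1719  0.0188] jaw -77.0 q [ 0.5   0.5  -0.34  1.68  0.19  1.   -1.25] w 0.0856 F [-0.5382  0.1983 -0.5682]
```

Take a quick look before closing.

{"op": "step_arm", "data": {
  "increments": [
    [15, 2, -3, 0, 0.007, 0, 1],
    [15, 2, -3, 0, 0.007, 0, 1]
  ]
}}

```text
clock: 1.9
position: [0.6129, -0.1738, 0.0031]
ee_rot: [[-0.003, 0.225, -0.974], [0.005, -0.974, -0.225], [-1.0, -0.005, 0.002]]
ft_force: [-1.6, -0.6, -0.4]
gripper_width: 0.0854
```

```bash
python3 go.py 0.614 -0.1735 0.004 -77
python3 - <<'E'
from h import *
s=grab_frame('scene'); crop(s,260,200,160,120,5,'pics/c1.png')
E
```

```text
inc [-0.9 -0.1 -1.2] [-0.     0.002  0.005] dist 1.5 t 1.9 pos [ 0.6129 -0.1738  0.0031] jaw -77.0 q [ 0.5   0.52 -0.34  1.69  0.2   0.97 -1.25] w 0.0854 F [-1.5728 -0.5647 -0.388 ]
```

View pics/c1.png

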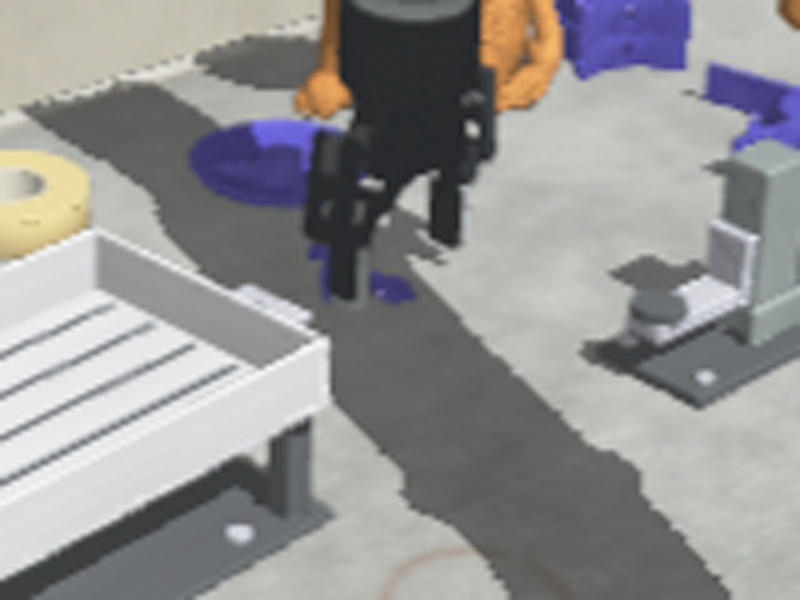

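Fingers straddle the stem (stem tip seen around crop (400,290)); close.

{"op": "step_arm", "data": {
  "increments": [
    [0, 0, 0, 0, 0, 0, -1],
    [0, 0, 0, 0, 0, 0, -1],
    [0, 0, 0, 0, 0, 0, -1],
    [0, 0, 0, 0, 0, 0, -1],
    [0, 0, 0, 0, 0, 0, -1]
  ]
}}

```text
clock: 2.45
position: [0.6144, -0.1745, 0.0065]
ee_rot: [[0.0, 0.224, -0.974], [0.003, -0.974, -0.224], [-1.0, -0.003, -0.001]]
ft_force: [-1.7, 0.2, 1.1]
gripper_width: 0.0129
```

{"op": "step_arm", "data": {
  "increments": [
    [0, 0, 0, 0, 0, 0, -1],
    [0, 0, 0, 0, 0, 0, -1]
  ]
}}

```text
clock: 2.65
position: [0.6147, -0.1747, 0.0069]
ee_rot: [[0.001, 0.224, -0.975], [0.003, -0.974, -0.224], [-1.0, -0.002, -0.002]]
ft_force: [0.4, 0.8, 0.2]
gripper_width: 0.0001
```

Run:
```python
from h import *
s=grab_frame('scene'); crop(s,290,220,80,60,10,'pics/c2.png')
t=grab_frame('top'); crop(t,340,180,80,60,10,'pics/c2t.png')
```

```text
(no output)
```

View pics/c2.png

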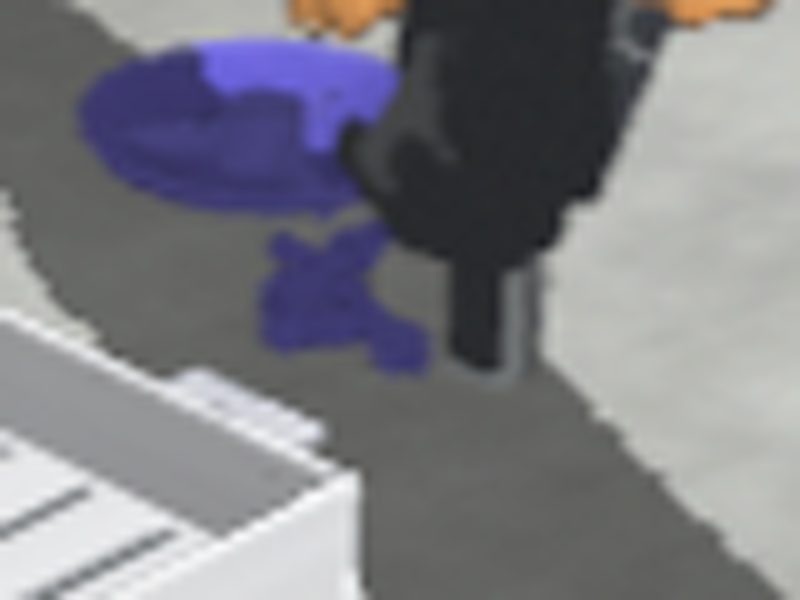

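View pics/c2t.png

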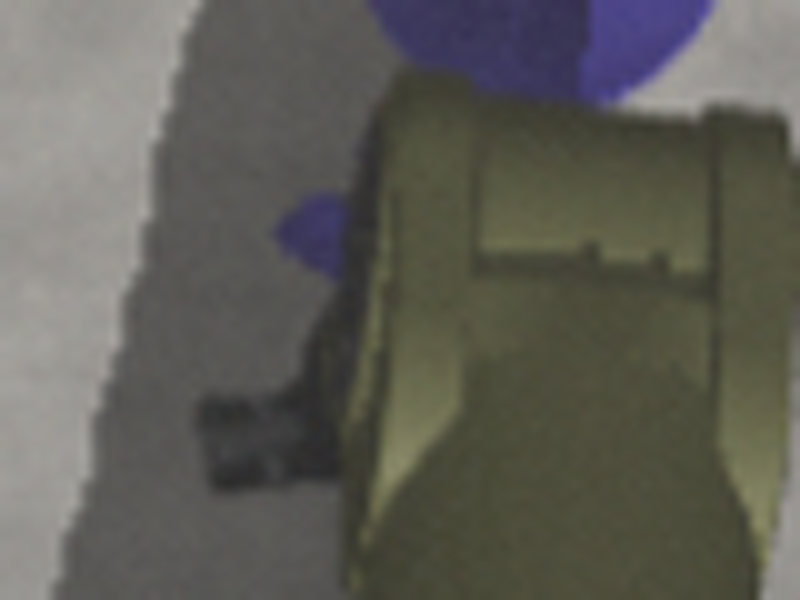

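{"op": "step_arm", "data": {
  "increments": [
    [-100, 0, 0, 0, 0, 0, 1],
    [-100, 0, 0, 0, 0, 0, 1],
    [-130, 124, 131, 0, 0, 0, 1],
    [-130, 124, 131, 0, 0, 0, 1],
    [-130, 124, 131, 0, 0, 0, 1]
  ]
}}

```text
clock: 3.25
position: [0.5316, -0.2991, 0.1311]
ee_rot: [[0.0, 0.226, -0.974], [0.003, -0.974, -0.226], [-1.0, -0.002, -0.001]]
ft_force: [0.5, -0.8, 1.3]
gripper_width: 0.0723
```

{"op": "step_arm", "data": {
  "increments": [
    [0, 30, 20, 0, 0, 0, 1],
    [0, 60, 40, 0, 0, 0, 1]
  ]
}}

```text
clock: 3.45
position: [0.5047, -0.3686, 0.1313]
ee_rot: [[0.0, 0.225, -0.974], [0.002, -0.974, -0.225], [-1.0, -0.002, -0.001]]
ft_force: [0.7, -0.0, -0.1]
gripper_width: 0.0852
```

```bash
cat > fitpic.py <<'E'
import sys
from h import *
n=sys.argv[1]; x,y,sx,sy=map(int,sys.argv[2:6])
t=grab_frame('top');s=grab_frame('scene');cv2.imwrite(f'pics/{n}_t.png',t);cv2.imwrite(f'pics/{n}_s.png',s)
a=cv2.resize(t[y:y+40,x:x+40],(400,400),interpolation=cv2.INTER_CUBIC);b=cv2.resize(s[sy:sy+40,sx:sx+40],(400,400),interpolation=cv2.INTER_CUBIC)
im=np.hstack([a,b]);im=np.clip(im.astype(float)*1.6,0,255).astype(np.uint8);cv2.imwrite(f'pics/{n}.png',im)
E
python3 fitpic.py d1 355 190 305 230
```

```text
(no output)
```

View pics/d1.png

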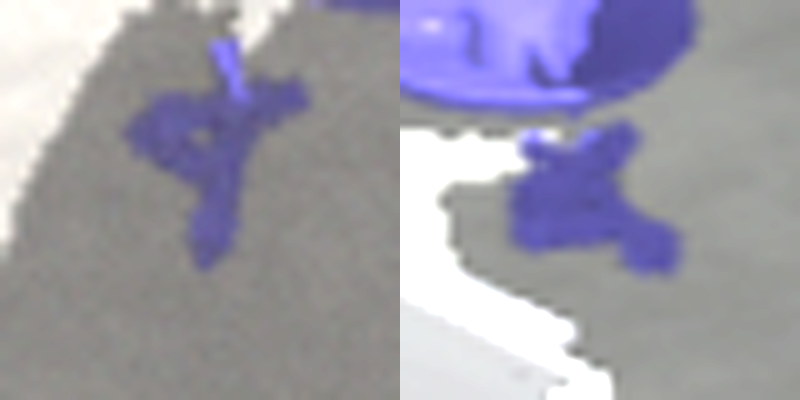

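```bash
python3 - <<'E'
from h import *
f=lambda px,py:(355+(px+.5)/10-.5,190+(py+.5)/10-.5)
for p in((215,113),(125,130),(305,97),(205,265),(220,40)): print(p2w('top',f(*p),.012))
E
python3 go.py 0.657 -0.164 0.12 -80
```

```text
[ 0.6763 -0.1666  0.012 ]
[ 0.6707 -0.1407  0.012 ]
[ 0.6816 -0.1926  0.012 ]
[ 0.6321 -0.1645  0.012 ]
[ 0.6976 -0.1677  0.012 ]
inc [  10.  -171.3 -197. ] [ 0.043  0.002 -0.   ] dist 261.2 t 3.55 pos [ 0.5017 -0.3738  0.1305] jaw -77.5 q [ 0.81  0.35 -0.27  1.63  0.1   1.18 -0.83] w 0.0854 F [ 0.2121 -0.8349  0.1624]
```

Run:
```python
from h import *
t=cv2.imread('pics/d1_t.png')
hsv=cv2.cvtColor(t,cv2.COLOR_BGR2HSV);m=cv2.inRange(hsv,(112,90,40),(135,255,255))
w=np.zeros_like(m);w[145:196,370:418]=m[145:196,370:418]
n,l,st,c=cv2.connectedComponentsWithStats(w);i=1+np.argmax(st[1:,4]);ys,xs=np.nonzero(l==i)
P=np.array([p2w('top',(x,y),.022)[:2] for x,y in zip(xs,ys)]);print(cv2.minEnclosingCircle((P*1000).astype(np.float32)))
```

```text
((759.4131469726562, -214.82025146484375), 53.85427474975586)
```

{"op": "step_arm", "data": {
  "increments": [
    [-20, -40, -40, 0.05, 0, 0, 0.8],
    [-10, -166, -222, 0.05, 0, 0, 0.8],
    [0, -166, -222, 0.05, 0, 0, 0.8],
    [0, -166, -222, 0.05, 0, 0, 0.8],
    [0, -166, -222, 0.05, 0, 0, 0.8]
  ]
}}

```text
clock: 4.05
position: [0.6675, -0.1788, 0.1319]
ee_rot: [[-0.002, 0.168, -0.986], [-0.0, -0.986, -0.168], [-1.0, 0.0, 0.002]]
ft_force: [0.1, -1.3, 0.1]
gripper_width: 0.077
```

```bash
python3 go.py 0.674 -0.1665 0.06 -83
```

```text
inc [ 71.9 -11.   -8.7] [ 0.046  0.002 -0.   ] dist 73.2 t 4.05 pos [ 0.6675 -0.1788  0.1319] jaw -80.3 q [ 0.48  0.49 -0.35  1.45  0.17  1.24 -1.29] w 0.077 F [ 0.0619 -1.2681  0.092 ]
```

{"op": "step_arm", "data": {
  "increments": [
    [30, -11, -9, 0.046, 0, 0, 0.8],
    [60, -11, -9, 0.046, 0, 0, 0.8],
    [90, -11, -9, 0.046, 0, 0, 0.8],
    [90, -11, -9, 0.046, 0, 0, 0.8]
  ]
}}

```text
clock: 4.45
position: [0.6704, -0.1646, 0.0361]
ee_rot: [[-0.012, 0.124, -0.992], [0.002, -0.992, -0.124], [-1.0, -0.004, 0.012]]
ft_force: [-1.8, 0.4, -1.4]
gripper_width: 0.0768
```

```bash
python3 go.py 0.674 -0.1665 0.004 -83
```

```text
inc [32.1  2.5 -3.7] [0.002 0.012 0.004] dist 32.4 t 4.45 pos [ 0.6704 -0.1646  0.0361] jaw -82.9 q [ 0.44  0.58 -0.33  1.52  0.2   1.09 -1.38] w 0.0768 F [-1.7635  0.3649 -1.425 ]
```

{"op": "step_arm", "data": {
  "increments": [
    [32, 2, -4, 0, 0.012, 0, 0.8],
    [34, 2, -4, 0, 0.012, 0, 0.8],
    [34, 2, -4, 0, 0.012, 0, 0.8],
    [34, 2, -4, 0, 0.012, 0, -1],
    [34, 2, -4, 0, 0.012, 0, -1]
  ]
}}

```text
clock: 4.95
position: [0.6759, -0.1666, 0.0049]
ee_rot: [[0.003, 0.123, -0.992], [0.002, -0.992, -0.123], [-1.0, -0.002, -0.004]]
ft_force: [-3.6, -1.8, 22.6]
gripper_width: 0.0493
```

{"op": "step_arm", "data": {
  "increments": [
    [0, 0, 0, 0, 0, 0, -1],
    [0, 0, 0, 0, 0, 0, -1],
    [0, 0, 0, 0, 0, 0, -1]
  ]
}}

```text
clock: 5.25
position: [0.6761, -0.1666, 0.0055]
ee_rot: [[0.004, 0.124, -0.992], [0.002, -0.992, -0.124], [-1.0, -0.002, -0.004]]
ft_force: [0.3, 0.2, -1.3]
gripper_width: 0.0482
```

{"op": "step_arm", "data": {
  "increments": [
    [-40, 0, 0, 0, 0, 0, -1],
    [-80, 0, 0, 0, 0, 0, -1],
    [-120, 0, 0, 0, 0, 0, -1],
    [-150, 0, 0, 0, 0, 0, -1],
    [-150, 0, 0, 0, 0, 0, -1]
  ]
}}

```text
clock: 5.75
position: [0.6786, -0.1672, 0.1617]
ee_rot: [[0.013, 0.124, -0.992], [0.0, -0.992, -0.124], [-1.0, 0.001, -0.013]]
ft_force: [1.1, 0.6, 0.4]
gripper_width: 0.0487
```

```bash
python3 go.py 0.552 0.065 0.15 -83.5;python3 - <<'E'
from h import *
s=grab_frame('scene'); crop(s,260,160,160,120,5,'pics/e1.png')
E
```

```text
inc [  10.  -246.    97.1] [ 0.01  -0.013 -0.001] dist 264.7 t 5.75 pos [ 0.6786 -0.1672  0.1617] jaw -82.9 q [ 0.46  0.47 -0.35  1.41  0.16  1.28 -1.35] w 0.0487 F [1.082  0.6486 0.3941]
```

View pics/e1.png

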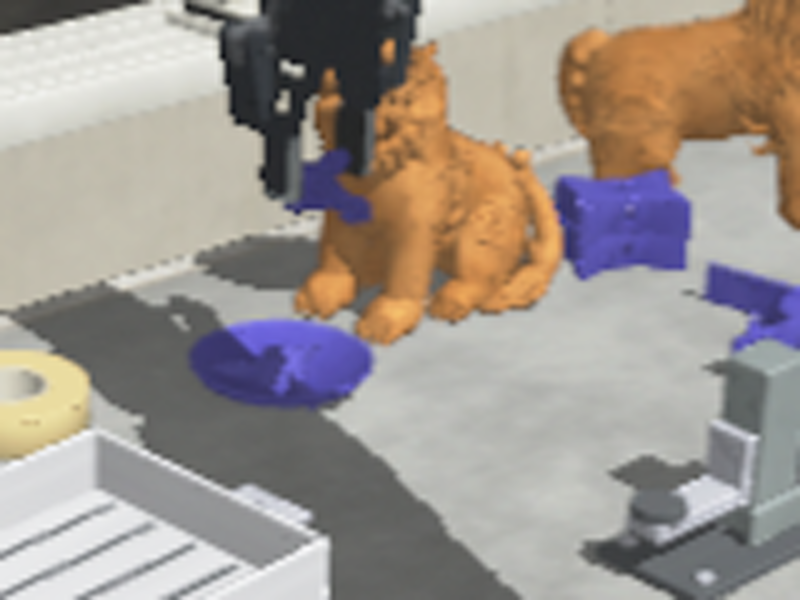

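{"op": "step_arm", "data": {
  "increments": [
    [10, -243, 103, 0.01, -0.013, 0, -1],
    [10, -243, 103, 0.01, -0.013, 0, -1],
    [10, -243, 103, 0.01, -0.013, 0, -1],
    [10, -243, 103, 0.01, -0.013, 0, -1],
    [10, -243, 103, 0.01, -0.013, 0, -1]
  ]
}}

```text
clock: 6.3
position: [0.549, 0.0515, 0.1462]
ee_rot: [[-0.007, 0.114, -0.994], [-0.001, -0.994, -0.114], [-1.0, -0.0, 0.007]]
ft_force: [0.7, 0.4, -0.1]
gripper_width: 0.0486
```

```bash
python3 go.py 0.547 0.07 0.078 -83.5
```

```text
inc [ 68.2 -18.6  -0.6] [0.    0.007 0.   ] dist 70.7 t 6.3 pos [0.549  0.0515 0.1462] jaw -83.5 q [ 0.28  0.21 -0.47  1.79  0.1   1.18 -1.68] w 0.0486 F [ 0.7062  0.3931 -0.1057]
```

{"op": "step_arm", "data": {
  "increments": [
    [25, -18, 0, 0, 0, 0, -1],
    [50, -18, 0, 0, 0, 0, -1],
    [64, -18, 0, 0, 0, 0, -1],
    [68, -18, 0, 0, 0, 0, -1],
    [68, -18, 0, 0, 0, 0, -1]
  ]
}}

```text
clock: 6.8
position: [0.5462, 0.0684, 0.0773]
ee_rot: [[-0.009, 0.112, -0.994], [-0.001, -0.994, -0.112], [-1.0, -0.0, 0.009]]
ft_force: [-0.9, -0.1, -0.2]
gripper_width: 0.0483
```

{"op": "step_arm", "data": {
  "increments": [
    [0, 0, 0, 0, 0, 0, 0.6],
    [0, 0, 0, 0, 0, 0, 0.6],
    [0, 0, 0, 0, 0, 0, 0.6],
    [-50, 0, 0, 0, 0, 0, 0.6],
    [-100, 0, 0, 0, 0, 0, 0.6]
  ]
}}

```text
clock: 7.3
position: [0.5459, 0.0682, 0.1776]
ee_rot: [[-0.012, 0.112, -0.994], [-0.0, -0.994, -0.112], [-1.0, -0.001, 0.012]]
ft_force: [0.5, -0.0, 0.4]
gripper_width: 0.0684
```

```bash
python3 go.py 0.446 0.36 0.15 -90;python3 go.py 0.446 0.36 0.15 90;  python3 - <<'E'
from h import *
s=grab_frame('scene'); crop(s,190,160,160,160,4,'pics/f1.png')
E
```

```text
inc [  28.7 -301.1   66.2] [0.112 0.012 0.   ] dist 309.6 t 7.3 pos [0.5459 0.0682 0.1776] jaw -83.6 q [ 0.27  0.18 -0.49  1.75  0.09  1.24 -1.7 ] w 0.0684 F [ 0.4994 -0.0222  0.4383]
inc [  28.7 -301.1   66.2] [-3.029 -0.     0.018] dist 309.6 t 7.3 pos [0.5459 0.0682 0.1776] jaw -83.6 q [ 0.27  0.18 -0.49  1.75  0.09  1.24 -1.7 ] w 0.0684 F [ 0.4994 -0.0222  0.4383]
```

View pics/f1.png

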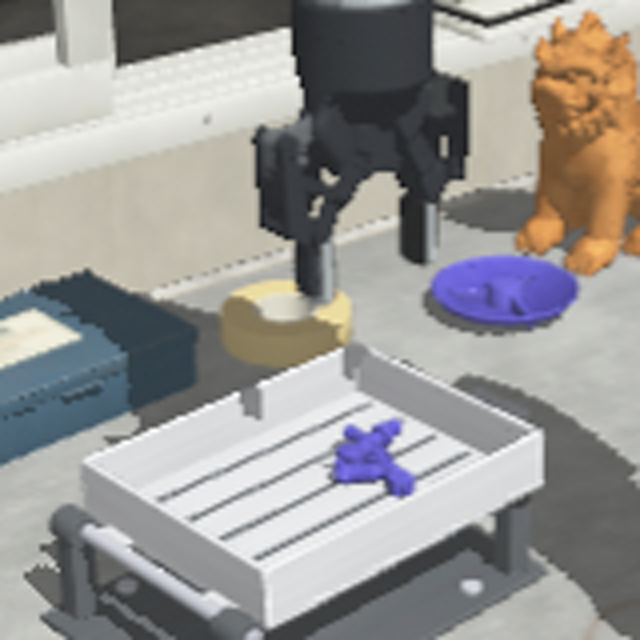

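```bash
python3 go.py 0.585 0.3595 0.10 -74.6
```

```text
inc [  88.3 -284.5  -65.4] [-0.156 -0.005 -0.001] dist 305.0 t 7.35 pos [0.5515 0.0694 0.1881] jaw -83.6 q [ 0.27  0.18 -0.49  1.74  0.09  1.25 -1.7 ] w 0.0683 F [3.7643 1.9013 6.7046]
```

{"op": "step_arm", "data": {
  "increments": [
    [20, -284, -65, -0.156, 0, 0, 0.6],
    [20, -284, -65, -0.156, 0, 0, 0.6],
    [20, -284, -65, -0.156, 0, 0, 0.6],
    [40, -284, -65, -0.156, 0, 0, 0.6],
    [60, -284, -65, -0.156, 0, 0, 0.6]
  ]
}}

```text
clock: 7.85
position: [0.5799, 0.3151, 0.1482]
ee_rot: [[0.009, 0.265, -0.964], [0.002, -0.964, -0.265], [-1.0, 0.0, -0.009]]
ft_force: [1.1, -0.1, 1.1]
gripper_width: 0.0681
```

```bash
python3 go.py 0.585 0.3595 0.10 -74.6
```

```text
inc [ 48.4 -41.4 -16.2] [-0.001 -0.009 -0.   ] dist 65.7 t 7.85 pos [0.5799 0.3151 0.1482] jaw -74.6 q [-0.09  0.45 -0.59  1.52  0.26  1.24 -2.02] w 0.0681 F [ 1.0562 -0.0875  1.068 ]
```

{"op": "step_arm", "data": {
  "increments": [
    [48, -41, -16, 0, -0.009, 0, 0.4],
    [80, -41, -16, 0, -0.009, 0, 0.4],
    [110, -41, -16, 0, -0.009, 0, 0.4],
    [120, -41, -16, 0, -0.009, 0, 0.4],
    [120, -41, -16, 0, -0.009, 0, 0.4]
  ]
}}

```text
clock: 8.35
position: [0.5851, 0.3581, 0.027]
ee_rot: [[-0.002, 0.264, -0.964], [-0.002, -0.964, -0.264], [-1.0, 0.001, 0.002]]
ft_force: [0.6, -0.3, -0.1]
gripper_width: 0.0598
```

```bash
python3 go.py 0.585 0.3595 0.003 -74.6
python3 - <<'E'
from h import *
s=grab_frame('scene'); crop(s,100,270,120,100,6,'pics/g1.png')
E
```

```text
inc [24.  -1.4 -0.3] [-0.001  0.002 -0.001] dist 24.1 t 8.35 pos [0.5851 0.3581 0.027 ] jaw -74.7 q [-0.19  0.62 -0.55  1.54  0.35  1.09 -2.12] w 0.0598 F [ 0.6311 -0.2583 -0.0973]
```

View pics/g1.png

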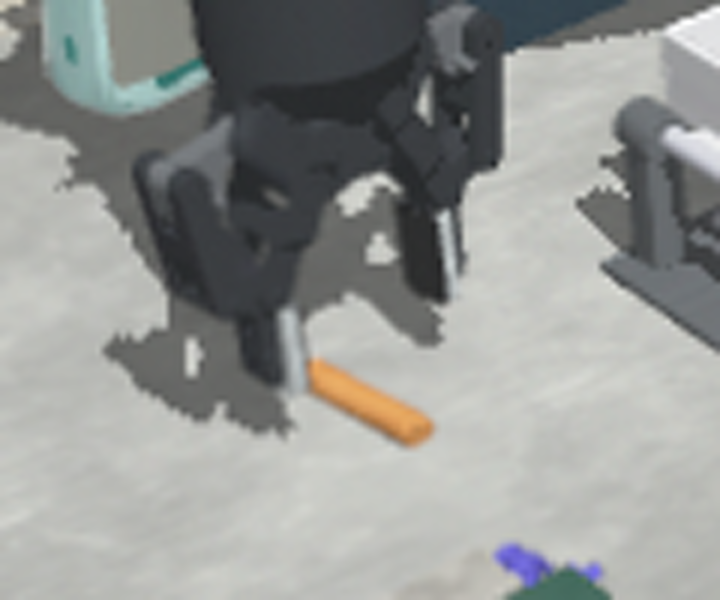

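{"op": "step_arm", "data": {
  "increments": [
    [23, -1, 0, 0, 0, 0, 0.4],
    [23, -1, 0, 0, 0, 0, 0.4],
    [23, -1, 0, 0, 0, 0, -1],
    [23, -1, 0, 0, 0, 0, -1],
    [23, -1, 0, 0, 0, 0, -1]
  ]
}}

```text
clock: 8.9
position: [0.5869, 0.3602, 0.0078]
ee_rot: [[0.003, 0.264, -0.965], [0.001, -0.965, -0.264], [-1.0, -0.0, -0.003]]
ft_force: [0.5, 0.1, -0.0]
gripper_width: 0.0163
```

{"op": "step_arm", "data": {
  "increments": [
    [0, 0, 0, 0, 0, 0, -1],
    [0, 0, 0, 0, 0, 0, -1],
    [0, 0, 0, 0, 0, 0, -1]
  ]
}}

```text
clock: 9.2
position: [0.587, 0.3603, 0.0081]
ee_rot: [[0.003, 0.264, -0.965], [0.001, -0.965, -0.264], [-1.0, -0.001, -0.004]]
ft_force: [0.3, -0.2, 0.5]
gripper_width: 0.0074
```

{"op": "step_arm", "data": {
  "increments": [
    [0, 0, 0, 0, 0, 0, -1]
  ]
}}

```text
clock: 9.3
position: [0.587, 0.3603, 0.0081]
ee_rot: [[0.003, 0.264, -0.965], [0.001, -0.965, -0.264], [-1.0, -0.0, -0.004]]
ft_force: [-0.6, 0.4, -0.4]
gripper_width: 0.0073
```

{"op": "step_arm", "data": {
  "increments": [
    [0, 0, 0, 0, 0, 0, -0.3],
    [0, 0, 0, 0, 0, 0, -0.3],
    [6, 0, 0, 0, 0, 0, -0.3],
    [6, 0, 0, 0, 0, 0, -0.3],
    [6, 0, 0, 0, 0, 0, -0.3]
  ]
}}

```text
clock: 9.8
position: [0.5868, 0.3601, 0.0016]
ee_rot: [[0.003, 0.264, -0.965], [0.001, -0.965, -0.264], [-1.0, -0.0, -0.003]]
ft_force: [-0.4, 1.5, -0.2]
gripper_width: 0.0298
```

Run:
```python
from h import *
s=grab_frame('scene'); crop(s,100,270,120,100,6,'pics/g2.png')
```

```text
(no output)
```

View pics/g2.png

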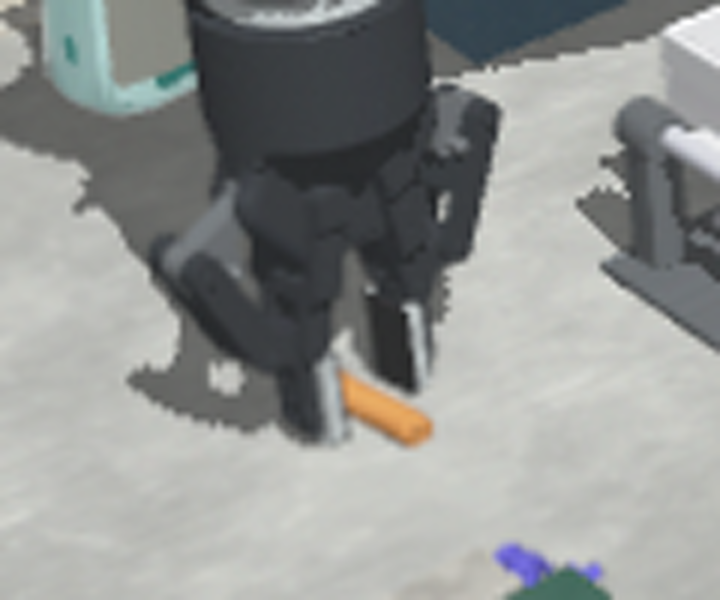

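Rod still lies between the fingers; close now at z ≈ 2 mm.

{"op": "step_arm", "data": {
  "increments": [
    [0, 0, 0, 0, 0, 0, -1],
    [0, 0, 0, 0, 0, 0, -1],
    [0, 0, 0, 0, 0, 0, -1],
    [0, 0, 0, 0, 0, 0, -1]
  ]
}}

```text
clock: 10.25
position: [0.5871, 0.3604, 0.0021]
ee_rot: [[0.003, 0.264, -0.965], [0.002, -0.965, -0.264], [-1.0, -0.001, -0.004]]
ft_force: [-0.3, -0.5, 0.9]
gripper_width: 0.0097
```

{"op": "step_arm", "data": {
  "increments": [
    [-30, 0, 0, 0, 0, 0, -1],
    [-70, 0, 0, 0, 0, 0, -1],
    [-110, 0, 0, 0, 0, 0, -1],
    [-150, 0, 0, 0, 0, 0, -1],
    [-150, 0, 0, 0, 0, 0, -1]
  ]
}}

```text
clock: 10.75
position: [0.5894, 0.3627, 0.1595]
ee_rot: [[0.013, 0.264, -0.965], [0.008, -0.965, -0.263], [-1.0, -0.004, -0.015]]
ft_force: [-0.6, 0.1, 0.2]
gripper_width: 0.0095
```

```bash
python3 go.py 0.6 0.12 0.16 -80;python3 - <<'E'
from h import *
s=grab_frame('scene'); crop(s,100,200,120,160,4.5,'pics/g3.png')
E
```

```text
inc [ -2.2 237.   53.7] [ 0.092 -0.015  0.005] dist 243.0 t 10.75 pos [0.5894 0.3627 0.1595] jaw -74.7 q [-0.17  0.5  -0.59  1.42  0.29  1.29 -2.08] w 0.0095 F [-0.597   0.0594  0.2136]
```

View pics/g3.png

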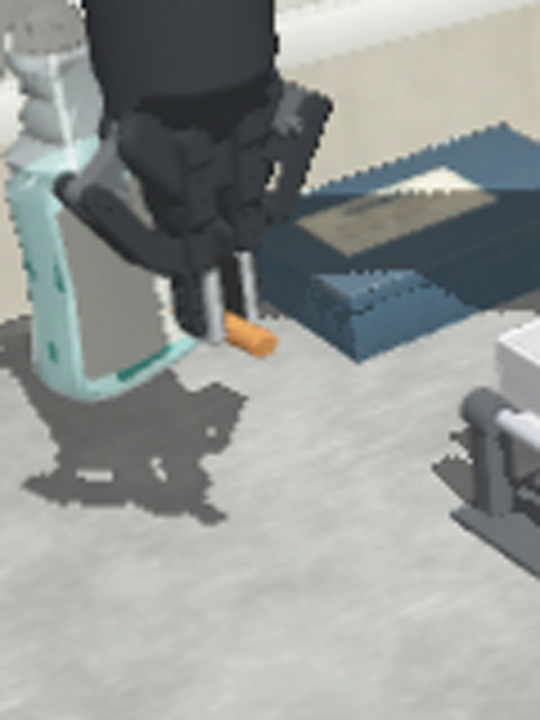

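```bash
python3 go.py 0.533 0.18 0.15 -83.5
```

```text
inc [  4.6 160.7 101.1] [ 0.153 -0.01   0.003] dist 189.9 t 10.8 pos [0.5881 0.3616 0.1561] jaw -74.7 q [-0.17  0.51 -0.59  1.43  0.29  1.28 -2.08] w 0.0092 F [-0.613  -0.5483 -0.6081]
```

{"op": "step_arm", "data": {
  "increments": [
    [5, 161, 101, 0.153, -0.01, 0, -1],
    [5, 161, 101, 0.153, -0.01, 0, -1],
    [5, 161, 101, 0.153, -0.01, 0, -1],
    [5, 161, 101, 0.153, -0.01, 0, -1],
    [5, 161, 101, 0.153, -0.01, 0, -1]
  ]
}}

```text
clock: 11.3
position: [0.532, 0.1718, 0.1475]
ee_rot: [[-0.004, 0.105, -0.994], [-0.003, -0.994, -0.105], [-1.0, 0.002, 0.004]]
ft_force: [0.3, -0.6, 0.5]
gripper_width: 0.0097
```

```bash
python3 go.py 0.533 0.18 0.073 -83.5
```

```text
inc [74.5 -8.3 -2.2] [-0.009  0.004 -0.002] dist 75.0 t 11.3 pos [0.532  0.1718 0.1475] jaw -84.0 q [ 0.13  0.23 -0.55  1.77  0.13  1.18 -1.93] w 0.0097 F [ 0.2747 -0.6105  0.4779]
```

{"op": "step_arm", "data": {
  "increments": [
    [30, -8, -2, 0, 0, 0, -1],
    [60, -8, -2, 0, 0, 0, -1],
    [72, -8, -2, 0, 0, 0, -1],
    [74, -8, -2, 0, 0, 0, -1],
    [74, -8, -2, 0, 0, 0, -1]
  ]
}}

```text
clock: 11.8
position: [0.5329, 0.1803, 0.0736]
ee_rot: [[-0.004, 0.105, -0.994], [-0.002, -0.994, -0.105], [-1.0, 0.002, 0.005]]
ft_force: [-0.1, 0.1, -1.2]
gripper_width: 0.0098
```

{"op": "step_arm", "data": {
  "increments": [
    [0, 0, 0, 0, 0, 0, -0.4],
    [0, 0, 0, 0, 0, 0, -0.4],
    [-40, 0, 0, 0, 0, 0, -0.4],
    [-80, 0, 0, 0, 0, 0, -0.4],
    [-100, 0, 0, 0, 0, 0, 0]
  ]
}}

```text
clock: 12.3
position: [0.5352, 0.1816, 0.1782]
ee_rot: [[0.002, 0.106, -0.994], [-0.001, -0.994, -0.106], [-1.0, 0.001, -0.002]]
ft_force: [1.2, 0.4, -0.4]
gripper_width: 0.039
```

```bash
python3 go.py 0.446 0.36 0.15 -90
```

```text
inc [  27.9 -186.9   69.9] [ 0.106 -0.002 -0.001] dist 201.5 t 12.3 pos [0.5352 0.1816 0.1782] jaw -83.9 q [ 0.12  0.22 -0.57  1.72  0.12  1.24 -1.94] w 0.039 F [ 1.2394  0.4124 -0.3518]
```

```bash
python3 - <<'E'
from h import *
for z in (0,.05,.1): print(z,p2w('top',(176,298),z),p2w('top',(147,305),z))
t=grab_frame('top');crop(t,130,180,120,190,4,'pics/h1.png')
E
python3 go.py 0.447 0.361 0.15 75
```

```text
0 [0.3815 0.4048 0.    ] [0.3588 0.4891 0.    ]
0.05 [0.385  0.3901 0.05  ] [0.3631 0.4715 0.05  ]
0.1 [0.3884 0.3755 0.1   ] [0.3673 0.454  0.1   ]
inc [  30.2 -187.4   70.3] [-2.774 -0.001 -0.008] dist 202.5 t 12.35 pos [0.5365 0.182  0.1808] jaw -83.9 q [ 0.12  0.21 -0.57  1.72  0.12  1.24 -1.94] w 0.0423 F [1.7167 0.0807 2.2982]
```

View pics/h1.png

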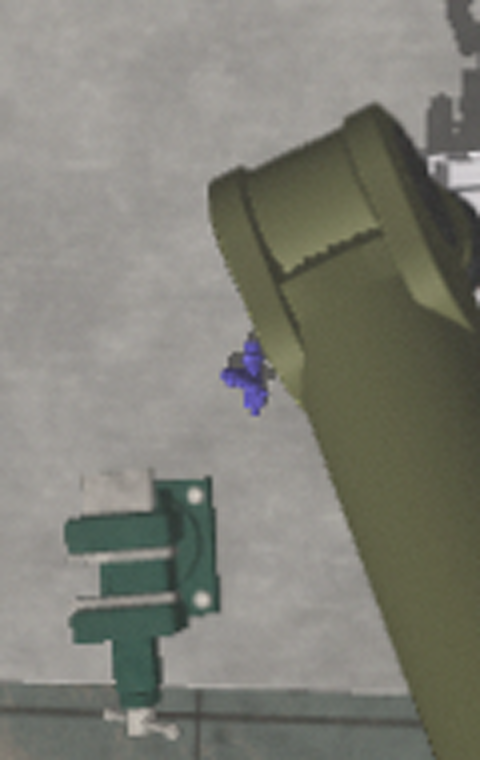

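{"op": "step_arm", "data": {
  "increments": [
    [20, -187, 70, -0.6, 0, 0, 1],
    [20, -187, 70, -1.2, 0, 0, 1],
    [20, -187, 70, -1.8, 0, 0, 1],
    [20, -187, 70, -2.4, 0, 0, 1],
    [20, -187, 70, -2.77, 0, 0, 1]
  ]
}}

```text
clock: 12.85
position: [0.4412, 0.3691, 0.1614]
ee_rot: [[-0.0, 0.767, -0.642], [0.002, -0.642, -0.767], [-1.0, -0.002, -0.002]]
ft_force: [0.1, -0.3, 0.4]
gripper_width: 0.0855
```

```bash
python3 go.py 0.447 0.361 0.15 75
```

```text
inc [11.4  9.6  2.5] [-2.006 -0.003 -0.001] dist 15.1 t 12.85 pos [0.4412 0.3691 0.1614] jaw -39.9 q [-0.08  0.29 -0.78  1.71  0.22  1.22 -1.6 ] w 0.0855 F [ 0.1071 -0.293   0.4458]
```

{"op": "step_arm", "data": {
  "increments": [
    [11, 10, 2, -2.0, 0, 0, 1],
    [11, 10, 2, -2.0, 0, 0, 1],
    [11, 10, 2, -2.0, 0, 0, 1],
    [11, 10, 2, -2.0, 0, 0, 1],
    [11, 10, 2, -2.0, 0, 0, 1]
  ]
}}

```text
clock: 13.35
position: [0.4479, 0.3613, 0.151]
ee_rot: [[0.003, 0.999, 0.041], [-0.001, 0.041, -0.999], [-1.0, 0.003, 0.001]]
ft_force: [-0.5, 0.6, -1.0]
gripper_width: 0.0854
```

{"op": "step_arm", "data": {
  "increments": [
    [0, 0, 0, -1.26, 0, 0, 1],
    [0, 0, 0, -1.26, 0, 0, 1],
    [0, 0, 0, -1.26, 0, 0, 1],
    [0, 0, 0, -1.26, 0, 0, 1],
    [0, 0, 0, -1.26, 0, 0, 1]
  ]
}}

```text
clock: 13.85
position: [0.4483, 0.3614, 0.1517]
ee_rot: [[0.004, 0.703, 0.711], [-0.001, 0.711, -0.703], [-1.0, 0.002, 0.003]]
ft_force: [0.7, -0.2, -0.0]
gripper_width: 0.0852
```

```bash
python3 go.py 0.447 0.361 0.05 75
```

```text
inc [101.7  -1.5  -1. ] [-0.518  0.004 -0.001] dist 101.7 t 13.85 pos [0.4483 0.3614 0.1517] jaw 45.3 q [ 0.12  0.38 -1.02  1.72  0.35  1.23 -0.2 ] w 0.0852 F [ 0.7044 -0.2179 -0.0208]
```

{"op": "step_arm", "data": {
  "increments": [
    [50, -2, -1, -0.15, 0, 0, 1],
    [90, -2, -1, -0.3, 0, 0, 1],
    [110, -2, -1, -0.45, 0, 0, 1],
    [110, -2, -1, -0.52, 0, 0, 1],
    [110, -2, -1, -0.52, 0, 0, 1]
  ]
}}

```text
clock: 14.35
position: [0.4466, 0.3604, 0.0412]
ee_rot: [[0.003, 0.258, 0.966], [-0.001, 0.966, -0.258], [-1.0, 0.0, 0.003]]
ft_force: [-0.4, -0.2, 0.4]
gripper_width: 0.0852
```

```bash
python3 go.py 0.447 0.361 0.003 75
python3 - <<'E'
from h import *
s=grab_frame('scene'); crop(s,130,280,120,110,6,'pics/i1.png')
E
```

```text
inc [38.2  0.7  0.1] [ 0.001  0.003 -0.   ] dist 38.2 t 14.35 pos [0.4466 0.3604 0.0412] jaw 75.1 q [ 0.11  0.56 -1.04  1.82  0.54  1.08  0.18] w 0.0852 F [-0.3801 -0.2324  0.4183]
```

View pics/i1.png

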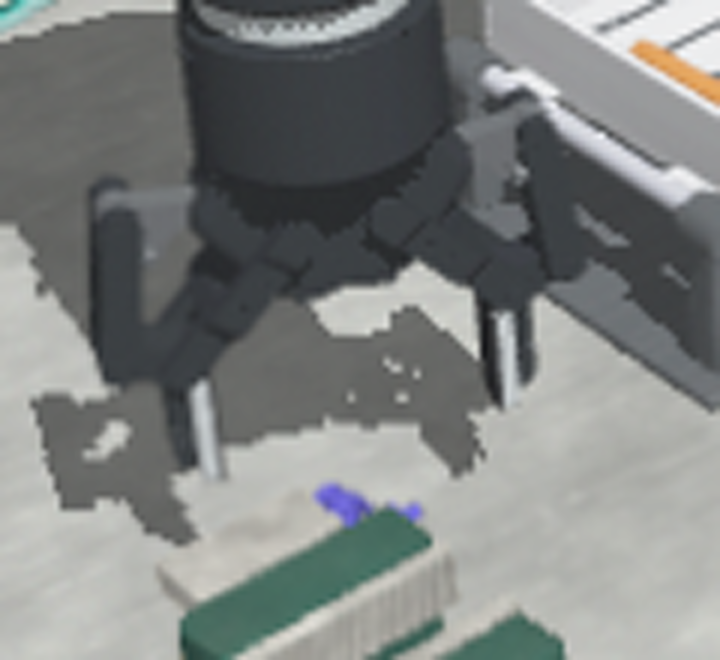

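Descend and close on the smaller fitting.

{"op": "step_arm", "data": {
  "increments": [
    [25, 0, 0, 0, 0, 0, 1],
    [39, 0, 0, 0, 0, 0, 1],
    [39, 0, 0, 0, 0, 0, 0.5],
    [39, 0, 0, 0, 0, 0, -1],
    [39, 0, 0, 0, 0, 0, -1]
  ]
}}

```text
clock: 14.9
position: [0.4476, 0.3615, 0.004]
ee_rot: [[0.006, 0.259, 0.966], [0.001, 0.966, -0.26], [-1.0, 0.002, 0.005]]
ft_force: [-0.3, 0.1, -0.0]
gripper_width: 0.0435
```

{"op": "step_arm", "data": {
  "increments": [
    [0, 0, 0, 0, 0, 0, -1],
    [0, 0, 0, 0, 0, 0, -1],
    [0, 0, 0, 0, 0, 0, -1],
    [0, 0, 0, 0, 0, 0, -1]
  ]
}}

```text
clock: 15.3
position: [0.4481, 0.362, 0.0048]
ee_rot: [[0.007, 0.26, 0.966], [0.002, 0.966, -0.26], [-1.0, 0.003, 0.006]]
ft_force: [0.3, -0.3, 5.4]
gripper_width: 0.0337
```

{"op": "step_arm", "data": {
  "increments": [
    [-30, 0, 0, 0, 0, 0, -1],
    [-70, 0, 0, 0, 0, 0, -1],
    [-110, 0, 0, 0, 0, 0, -1],
    [-150, 0, 0, 0, 0, 0, -1],
    [-160, 0, 0, 0, 0, 0, -1]
  ]
}}

```text
clock: 15.8
position: [0.4483, 0.3635, 0.1689]
ee_rot: [[0.012, 0.26, 0.966], [0.005, 0.966, -0.26], [-1.0, 0.008, 0.01]]
ft_force: [0.1, 1.2, -0.9]
gripper_width: 0.0335
```

```bash
python3 go.py 0.54 0.125 0.16 96.5;python3 - <<'E'
from h import *
s=grab_frame('scene'); crop(s,110,200,200,170,4,'pics/i2.png')
E
```

```text
inc [   8.8 -206.6  150.4] [-0.376  0.012 -0.006] dist 255.7 t 15.8 pos [0.4483 0.3635 0.1689] jaw 75.0 q [ 0.21  0.42 -1.15  1.7   0.4   1.28  0.28] w 0.0335 F [ 0.104   1.2271 -0.8966]
```

View pics/i2.png

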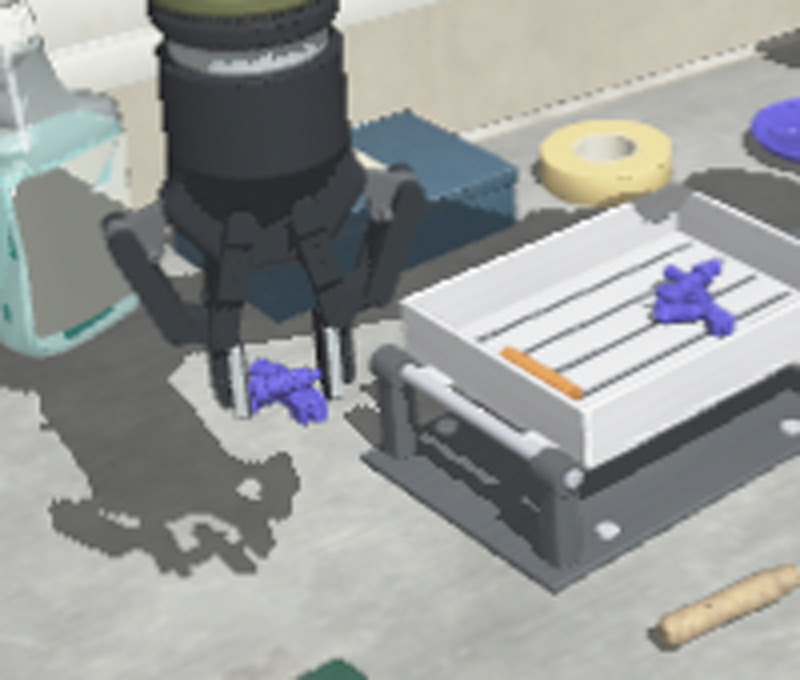

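{"op": "step_arm", "data": {
  "increments": [
    [8, -205, 155, -0.15, 0.01, 0, -1],
    [8, -205, 155, -0.3, 0.01, 0, -1],
    [8, -205, 155, -0.376, 0.01, 0, -1],
    [8, -205, 155, -0.376, 0.01, 0, -1],
    [8, -205, 155, -0.376, 0.01, 0, -1]
  ]
}}

```text
clock: 16.35
position: [0.5398, 0.1335, 0.1589]
ee_rot: [[-0.0, -0.113, 0.994], [0.005, 0.994, 0.113], [-1.0, 0.005, 0.0]]
ft_force: [0.3, 0.3, 0.2]
gripper_width: 0.0338
```

```bash
python3 go.py 0.545 0.128 0.078 96.5
```

```text
inc [80.9 -6.4  4.6] [-0.     0.    -0.005] dist 81.3 t 16.35 pos [0.5398 0.1335 0.1589] jaw 96.5 q [ 0.73  0.43 -1.25  1.75  0.43  1.27  1.07] w 0.0338 F [0.3071 0.2551 0.1754]
```

{"op": "step_arm", "data": {
  "increments": [
    [30, -6, 4, 0, 0, 0, -1],
    [60, -6, 4, 0, 0, 0, -1],
    [76, -6, 4, 0, 0, 0, -1],
    [80, -6, 4, 0, 0, 0, -1],
    [80, -6, 4, 0, 0, 0, -1]
  ]
}}

```text
clock: 16.85
position: [0.5437, 0.1293, 0.0785]
ee_rot: [[-0.002, -0.115, 0.993], [0.005, 0.993, 0.115], [-1.0, 0.005, -0.001]]
ft_force: [0.3, -0.4, 0.7]
gripper_width: 0.0336
```

{"op": "step_arm", "data": {
  "increments": [
    [0, 0, 0, 0, 0, 0, 0.2],
    [0, 0, 0, 0, 0, 0, 0.2],
    [-10, 0, 0, 0, 0, 0, 0.2],
    [-60, 0, 0, 0, 0, 0, 0.2],
    [-120, 0, 0, 0, 0, 0, 0.2]
  ]
}}

```text
clock: 17.35
position: [0.5432, 0.1288, 0.1902]
ee_rot: [[-0.003, -0.116, 0.993], [0.005, 0.993, 0.116], [-1.0, 0.005, -0.002]]
ft_force: [1.0, -0.0, 0.1]
gripper_width: 0.0514
```

```bash
python3 go.py 0.47 -0.299 0.2 -7;python3 - <<'E'
from h import *
s=grab_frame('scene'); crop(s,190,160,160,160,4,'pics/j1.png')
E
```

```text
inc [ -11.7 -416.4 -122.2] [ 1.809 -0.006 -0.002] dist 434.2 t 17.35 pos [0.5432 0.1288 0.1902] jaw 96.6 q [ 0.76  0.41 -1.27  1.71  0.4   1.33  1.1 ] w 0.0514 F [ 1.0135 -0.0315  0.111 ]
```

View pics/j1.png

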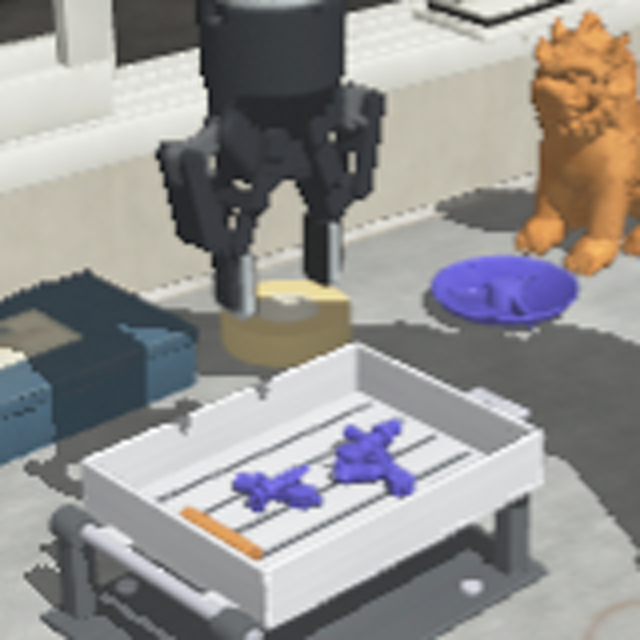

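{"op": "step_arm", "data": {
  "increments": [
    [0, -150, -40, 0.6, 0, 0, 1],
    [0, -300, -90, 1.2, 0, 0, 1],
    [0, -416, -122, 1.64, 0, 0, 1],
    [0, -416, -122, 1.64, 0, 0, 1],
    [0, -416, -122, 1.64, 0, 0, 1]
  ]
}}

```text
clock: 17.9
position: [0.5043, -0.1198, 0.1953]
ee_rot: [[0.006, 0.598, 0.802], [0.006, 0.802, -0.598], [-1.0, 0.008, 0.002]]
ft_force: [1.1, -0.6, -0.2]
gripper_width: 0.0854
```

```bash
python3 go.py 0.469 -0.299 0.17 2.3
```

```text
inc [  24.  -165.    78.8] [ 0.89  -0.002 -0.009] dist 184.4 t 17.9 pos [ 0.5043 -0.1198  0.1953] jaw 53.3 q [ 1.26  0.2  -1.18  1.8   0.19  1.27  0.97] w 0.0854 F [ 1.1417 -0.6128 -0.2431]
```

{"op": "step_arm", "data": {
  "increments": [
    [10, -165, 79, 0.3, 0, 0, 1],
    [20, -165, 79, 0.6, 0, 0, 1],
    [20, -165, 79, 0.89, 0, 0, 1],
    [20, -165, 79, 0.89, 0, 0, 1],
    [20, -165, 79, 0.89, 0, 0, 1]
  ]
}}

```text
clock: 18.4
position: [0.4665, -0.3062, 0.174]
ee_rot: [[0.006, 0.986, 0.169], [0.004, 0.169, -0.986], [-1.0, 0.006, -0.003]]
ft_force: [0.8, 0.7, 1.0]
gripper_width: 0.0856
```

```bash
python3 go.py 0.469 -0.299 0.17 2.3
```

```text
inc [ 4.1  3.7 -6.6] [ 0.13  -0.003 -0.006] dist 8.6 t 18.4 pos [ 0.4665 -0.3062  0.174 ] jaw 9.7 q [ 1.34  0.28 -0.93  1.74  0.23  1.24  0.53] w 0.0856 F [0.7622 0.7065 0.9959]
```

{"op": "step_arm", "data": {
  "increments": [
    [4, 4, -7, 0.13, 0, 0, 1],
    [4, 4, -7, 0.13, 0, 0, 1],
    [4, 4, -7, 0.13, 0, 0, 1]
  ]
}}

```text
clock: 18.7
position: [0.4698, -0.2982, 0.171]
ee_rot: [[0.007, 0.999, 0.044], [0.003, 0.044, -0.999], [-1.0, 0.007, -0.003]]
ft_force: [0.9, -0.2, -1.6]
gripper_width: 0.0854
```

```bash
python3 go.py 0.469 -0.299 0.065 2.3
python3 - <<'E'
from h import *
s=grab_frame('scene'); crop(s,340,140,140,150,4.5,'pics/k1.png')
E
```

```text
inc [106.   -1.5   1.1] [ 0.004 -0.003 -0.007] dist 106.0 t 18.7 pos [ 0.4698 -0.2982  0.171 ] jaw 2.5 q [ 1.32  0.27 -0.91  1.74  0.22  1.23  0.4 ] w 0.0854 F [ 0.8775 -0.2322 -1.5965]
```

View pics/k1.png

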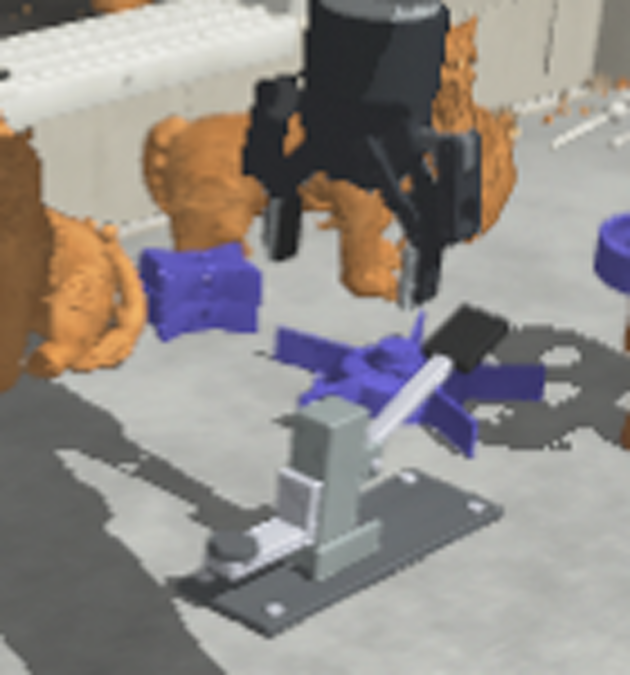

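{"op": "step_arm", "data": {
  "increments": [
    [40, -2, 1, 0, 0, -0.007, 1],
    [75, -2, 1, 0, 0, -0.007, 1],
    [100, -2, 1, 0, 0, -0.007, 1],
    [105, -2, 1, 0, 0, -0.007, 1],
    [105, -2, 1, 0, 0, -0.007, 1]
  ]
}}

```text
clock: 19.25
position: [0.4685, -0.2986, 0.0659]
ee_rot: [[-0.001, 0.999, 0.046], [0.004, 0.046, -0.999], [-1.0, -0.001, -0.004]]
ft_force: [-0.0, 0.6, 0.6]
gripper_width: 0.0853
```

{"op": "step_arm", "data": {
  "increments": [
    [0, 0, 0, 0, 0, 0, -1],
    [0, 0, 0, 0, 0, 0, -1],
    [0, 0, 0, 0, 0, 0, -1],
    [0, 0, 0, 0, 0, 0, -1],
    [0, 0, 0, 0, 0, 0, -1]
  ]
}}

```text
clock: 19.75
position: [0.4694, -0.299, 0.0668]
ee_rot: [[0.001, 0.999, 0.046], [0.003, 0.046, -0.999], [-1.0, 0.001, -0.003]]
ft_force: [1.7, -1.0, 3.4]
gripper_width: 0.0294
```

```bash
python3 go.py 0.564 -0.15 0.065 6.5
python3 - <<'E'
from h import *
s=grab_frame('scene'); crop(s,340,140,140,150,4.5,'pics/k2.png')
E
```

```text
inc [   2.3  101.4 -144.5] [-0.068 -0.003 -0.001] dist 176.5 t 19.75 pos [ 0.4694 -0.299   0.0668] jaw 2.6 q [ 1.25  0.39 -0.86  1.84  0.34  1.06  0.31] w 0.0294 F [ 1.6753 -0.9715  3.4494]
```

View pics/k2.png

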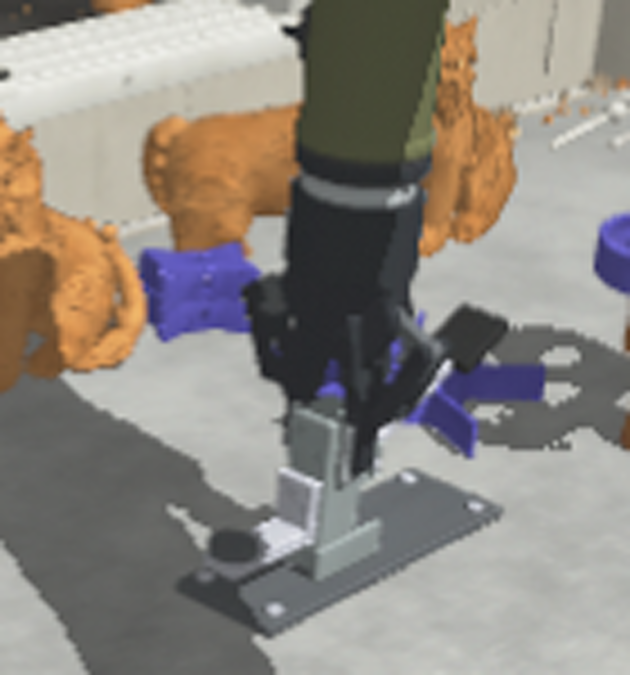

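{"op": "step_arm", "data": {
  "increments": [
    [-10, 0, 0, 0, 0, 0, -1],
    [-20, 0, 0, 0, 0, 0, -1],
    [-20, 0, 0, 0, 0, 0, -1]
  ]
}}

```text
clock: 20.1
position: [0.4695, -0.2992, 0.0876]
ee_rot: [[0.001, 0.999, 0.046], [0.002, 0.046, -0.999], [-1.0, 0.001, -0.002]]
ft_force: [0.0, -1.0, -7.7]
gripper_width: 0.0292
```

```bash
python3 go.py 0.5726 -0.168 0.087 6.5
python3 - <<'E'
from h import *
s=grab_frame('scene'); crop(s,340,140,140,150,4.5,'pics/k3.png')
E
```

```text
inc [   1.   109.  -126.3] [-0.068 -0.002 -0.002] dist 166.8 t 20.1 pos [ 0.4695 -0.2992  0.0876] jaw 2.6 q [ 1.27  0.37 -0.87  1.83  0.31  1.09  0.33] w 0.0292 F [ 0.0261 -0.9752 -7.6973]
```

View pics/k3.png

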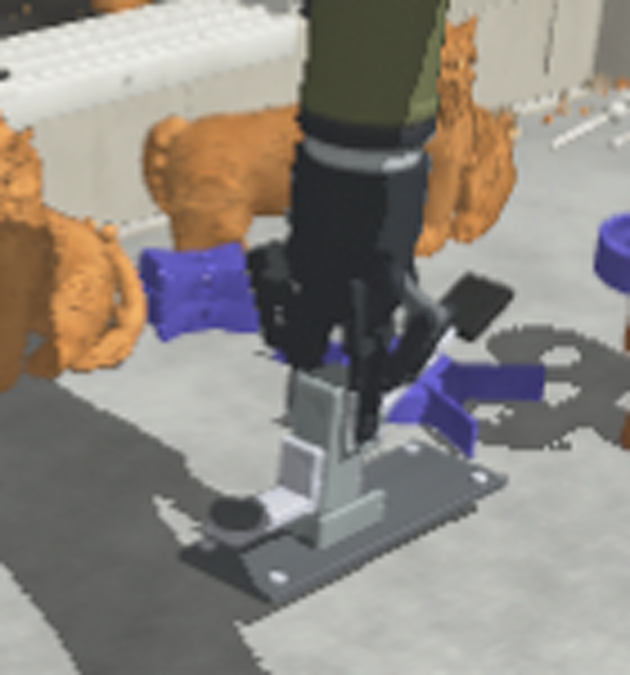

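{"op": "step_arm", "data": {
  "increments": [
    [0, 25, -29, -0.016, 0, 0, -1],
    [0, 50, -58, -0.032, 0, 0, -1],
    [0, 75, -87, -0.048, 0, 0, -1],
    [0, 100, -115, -0.064, 0, 0, -1],
    [0, 109, -126, -0.068, 0, 0, -1]
  ]
}}

```text
clock: 20.65
position: [0.5745, -0.1625, 0.0872]
ee_rot: [[0.003, 0.993, 0.119], [0.007, 0.119, -0.993], [-1.0, 0.003, -0.006]]
ft_force: [-0.3, 0.3, -6.9]
gripper_width: 0.0292
```

{"op": "step_arm", "data": {
  "increments": [
    [0, 0, 0, 0, 0, 0, -1],
    [0, 0, 0, 0, 0, 0, -1]
  ]
}}

```text
clock: 20.85
position: [0.5737, -0.1622, 0.0864]
ee_rot: [[0.001, 0.993, 0.12], [0.007, 0.12, -0.993], [-1.0, 0.002, -0.007]]
ft_force: [-0.4, -0.1, -7.1]
gripper_width: 0.0292
```

```bash
python3 go.py 0.5726 -0.168 0.071 6.5; python3 fitpic.py k4 300 200 300 220;  python3 - <<'E'
from h import *
s=cv2.imread('pics/k4_s.png');crop(s,270,150,160,150,5,'pics/k4a.png')
t=cv2.imread('pics/k4_t.png');crop(t,290,200,160,120,5,'pics/k4b.png')
E
```

```text
inc [15.4 -1.8  5.7] [ 0.007 -0.007 -0.002] dist 16.5 t 20.85 pos [ 0.5737 -0.1622  0.0864] jaw 6.9 q [ 0.96  0.47 -0.9   1.73  0.4   1.14  0.06] w 0.0292 F [-0.4102 -0.0545 -7.1377]
```

View pics/k4a.png

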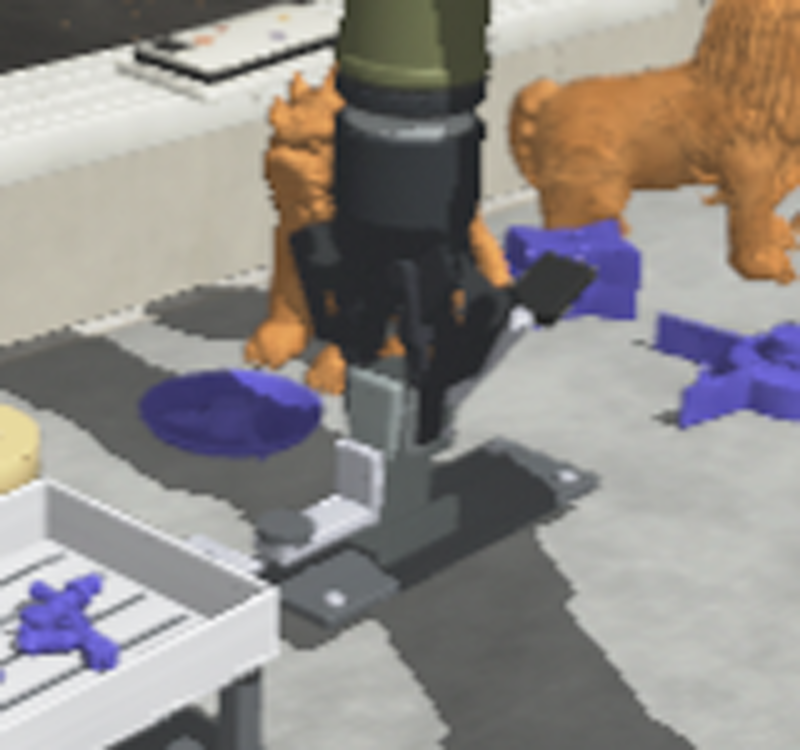

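View pics/k4b.png

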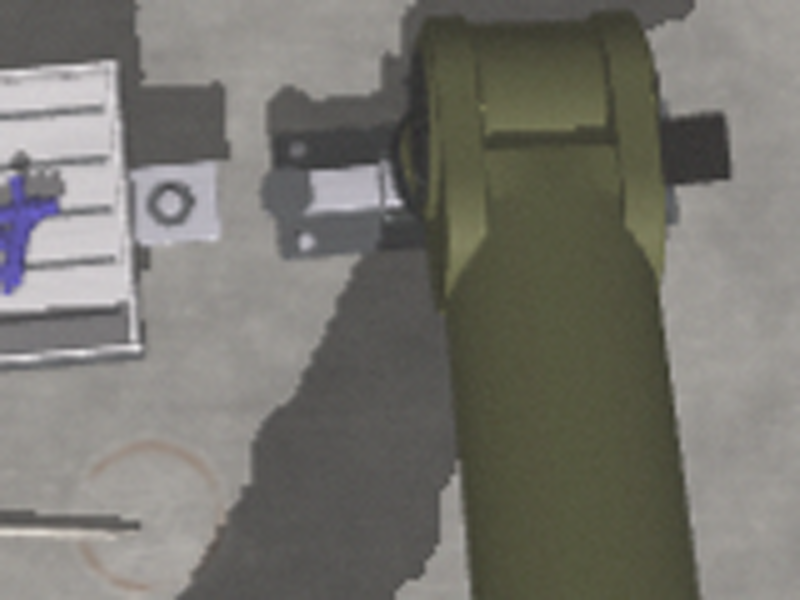

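Run:
```python
from h import *
f=lambda px,py:(290+(px+.5)/5-.5,200+(py+.5)/5-.5)
b=p2w('top',f(171,203),.074); s=p2w('top',f(288,191),.0665)
print('bolt',b,'saddle',s,'diff',b-s)
g=get_state();p=np.array(g['position']);R=np.array(g['ee_rot']);u=-R[:,2].copy();u[2]=0
print('TCP',p,'u(jack x)',u,'saddle pred',p[:2]+.08*u[:2])
# tray yaw from slot lines / lug edges
for a,c,z in(((133,170),(218,162),.068),((136,245),(220,240),.068),((0,72),(117,62),.098),((0,358),(140,348),.098)):
    A=p2w('top',f(*a),z);C=p2w('top',f(*c),z);d=A-C;print('yaw',np.degrees(np.arctan2(-d[0],d[1])))
```

```text
bolt [ 0.5556 -0.0189  0.074 ] saddle [ 0.5642 -0.0834  0.0665] diff [-0.0086  0.0645  0.0075]
TCP [ 0.5731 -0.1647  0.0865] u(jack x) [-0.117   0.9931  0.    ] saddle pred [ 0.5637 -0.0852]
yaw 6.794781357923637
yaw 4.810759095134019
yaw 6.30422715201496
yaw 5.4978929332583855
```

```bash
python3 go.py 0.573 -0.163 0.070 6.4
```

```text
inc [16.5  0.1 -1.6] [ 0.006 -0.005 -0.001] dist 16.6 t 20.95 pos [ 0.5731 -0.1647  0.0865] jaw 6.7 q [ 0.96  0.47 -0.9   1.73  0.4   1.14  0.06] w 0.0292 F [ 0.0326 -0.3807 -7.6948]
```

{"op": "step_arm", "data": {
  "increments": [
    [8, 0, -1, 0.006, -0.005, 0, -1],
    [14, 0, -1, 0.006, -0.005, 0, -1],
    [16, 0, -1, 0.006, -0.005, 0, -1],
    [16, 0, -1, 0.006, -0.005, 0, -1]
  ]
}}

```text
clock: 21.35
position: [0.5723, -0.1639, 0.0697]
ee_rot: [[-0.0, 0.994, 0.11], [0.001, 0.11, -0.994], [-1.0, -0.0, -0.001]]
ft_force: [-0.2, 0.8, -8.0]
gripper_width: 0.0296
```

```bash
python3 go.py 0.565 -0.1024 0.070 6.4
```

```text
inc [ -0.2  -0.5 -61.9] [-0.001 -0.001  0.   ] dist 61.9 t 21.35 pos [ 0.5723 -0.1639  0.0697] jaw 6.3 q [ 0.94  0.49 -0.88  1.75  0.42  1.11  0.04] w 0.0296 F [-0.1991  0.7999 -8.0189]
```

{"op": "step_arm", "data": {
  "increments": [
    [0, 0, -15, 0, 0, 0, -1],
    [0, 0, -30, 0, 0, 0, -1],
    [0, 0, -45, 0, 0, 0, -1],
    [0, 0, -57, 0, 0, 0, -1],
    [0, 0, -61, 0, 0, 0, -1]
  ]
}}

```text
clock: 21.85
position: [0.5655, -0.0999, 0.0701]
ee_rot: [[0.0, 0.993, 0.114], [0.002, 0.114, -0.993], [-1.0, 0.0, -0.002]]
ft_force: [0.7, 0.3, -8.4]
gripper_width: 0.0293
```

```bash
python3 go.py 0.565 -0.1024 0.067 6.4
```

```text
inc [ 3.1 -0.8  2.4] [ 0.003 -0.002 -0.   ] dist 4.0 t 21.85 pos [ 0.5655 -0.0999  0.0701] jaw 6.6 q [ 0.88  0.45 -0.91  1.8   0.4   1.09 -0.05] w 0.0293 F [ 0.7128  0.291  -8.4192]
```

{"op": "step_arm", "data": {
  "increments": [
    [0, 0, 2, 0, 0, 0, -1],
    [2, 0, 2, 0, 0, 0, -1],
    [3, 0, 2, 0, 0, 0, -1],
    [4, 0, 2, 0, 0, 0, -1],
    [4, 0, 2, 0, 0, 0, -1]
  ]
}}

```text
clock: 22.35
position: [0.5658, -0.1031, 0.0669]
ee_rot: [[-0.0, 0.994, 0.113], [0.0, 0.113, -0.994], [-1.0, 0.0, -0.0]]
ft_force: [-2.3, -1.6, 1.1]
gripper_width: 0.0295
```

```bash
python3 go.py 0.565 -0.1024 0.067 6.4; python3 fitpic.py l1 300 200 300 220;  python3 - <<'E'
from h import *
s=cv2.imread('pics/l1_s.png');crop(s,250,170,160,150,5,'pics/l1a.png')
t=cv2.imread('pics/l1_t.png');crop(t,290,200,160,120,5,'pics/l1b.png')
E
```

```text
inc [-0.1 -0.8 -0.8] [ 0.002 -0.    -0.   ] dist 1.1 t 22.35 pos [ 0.5658 -0.1031  0.0669] jaw 6.5 q [ 0.88  0.46 -0.91  1.8   0.4   1.09 -0.06] w 0.0295 F [-2.3338 -1.6191  1.0513]
```

View pics/l1a.png

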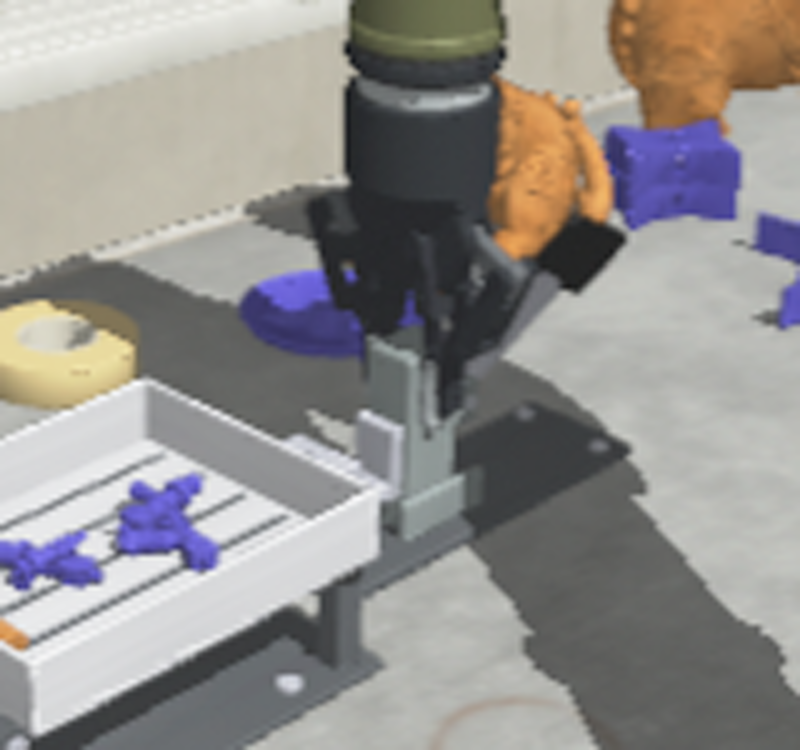

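View pics/l1b.png

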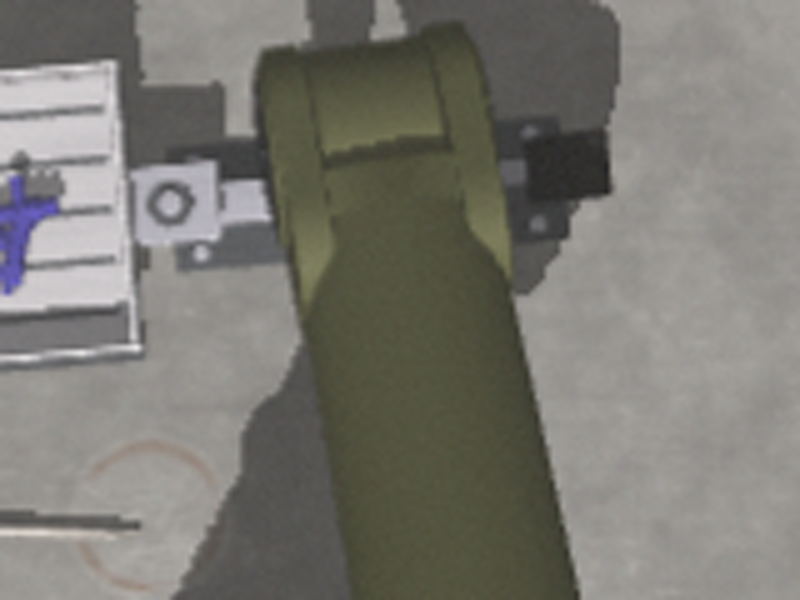

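Run:
```python
from h import *
f=lambda px,py:(290+(px+.5)/5-.5,200+(py+.5)/5-.5)
for p in((170,152),(180,268),(569,236)): print(p2w('top',f(*p),.008))
u=np.array([-.113,.9936]);v=np.array([-.9936,-.113]);o=np.array([.5658,-.1031])
for a,b in((85,36),(85,-36),(-143,-36),(-143,36),(-143,36)): # v = jack y
    print(a,b,o+u*a/1e3+v*b/1e3)
```

```text
[ 0.5885 -0.0172  0.008 ]
[ 0.5218 -0.0246  0.008 ]
[ 0.5456 -0.2484  0.008 ]
85 36 [ 0.5204 -0.0227]
85 -36 [ 0.592  -0.0146]
-143 -36 [ 0.6177 -0.2411]
-143 36 [ 0.5462 -0.2493]
-143 36 [ 0.5462 -0.2493]
```

{"op": "step_arm", "data": {
  "increments": [
    [-1, -1, -2.5, 0, 0, 0, -1],
    [-1, -1, -2.5, 0, 0, 0, -1],
    [0, -1, -2.5, 0, 0, 0, -1]
  ]
}}

```text
clock: 22.75
position: [0.5645, -0.0999, 0.0669]
ee_rot: [[-0.0, 0.994, 0.114], [0.001, 0.114, -0.994], [-1.0, 0.0, -0.001]]
ft_force: [-2.5, 0.7, 1.6]
gripper_width: 0.0292
```

{"op": "step_arm", "data": {
  "increments": [
    [0, 0, 0, 0, 0, 0, -1]
  ]
}}

```text
clock: 22.85
position: [0.5645, -0.0998, 0.0669]
ee_rot: [[-0.0, 0.993, 0.114], [0.001, 0.114, -0.993], [-1.0, -0.0, -0.001]]
ft_force: [-1.3, -1.4, -3.7]
gripper_width: 0.0294
```

{"op": "step_arm", "data": {
  "increments": [
    [0, 0, 0, 0, 0, 0, 0],
    [0, 0, 0, 0, 0, 0, 0.5],
    [0, 0, 0, 0, 0, 0, 0.8],
    [0, 0, 0, 0, 0, 0, 0.8],
    [-30, 0, 0, 0, 0, 0, 0.8]
  ]
}}

```text
clock: 23.35
position: [0.5617, -0.0998, 0.094]
ee_rot: [[-0.007, 0.993, 0.114], [0.003, 0.114, -0.993], [-1.0, -0.006, -0.003]]
ft_force: [0.2, 0.2, -0.2]
gripper_width: 0.0767
```

{"op": "step_arm", "data": {
  "increments": [
    [-40, 0, 0, 0, 0, 0, 0.8],
    [-80, 0, 0, 0, 0, 0, 0.8],
    [-100, 0, 0, 0, 0, 0, 0.8],
    [-100, 0, 0, 0, 0, 0, 0.8]
  ]
}}

```text
clock: 23.75
position: [0.5648, -0.1, 0.1978]
ee_rot: [[-0.0, 0.993, 0.114], [0.001, 0.114, -0.993], [-1.0, 0.0, -0.001]]
ft_force: [0.3, 0.3, -0.4]
gripper_width: 0.0766
```

```bash
python3 go.py 0.582 -0.235 0.18 6.5; python3 fitpic.py m1 300 200 300 220;  python3 - <<'E'
from h import *
s=cv2.imread('pics/m1_s.png');crop(s,250,170,160,150,5,'pics/m1a.png')
E
```

```text
inc [ 17.7   1.7 136.1] [ 0.001 -0.001 -0.   ] dist 137.2 t 23.75 pos [ 0.5648 -0.1     0.1978] jaw 6.5 q [ 0.96  0.32 -0.99  1.67  0.27  1.31  0.04] w 0.0766 F [ 0.3083  0.3463 -0.386 ]
```

View pics/m1a.png

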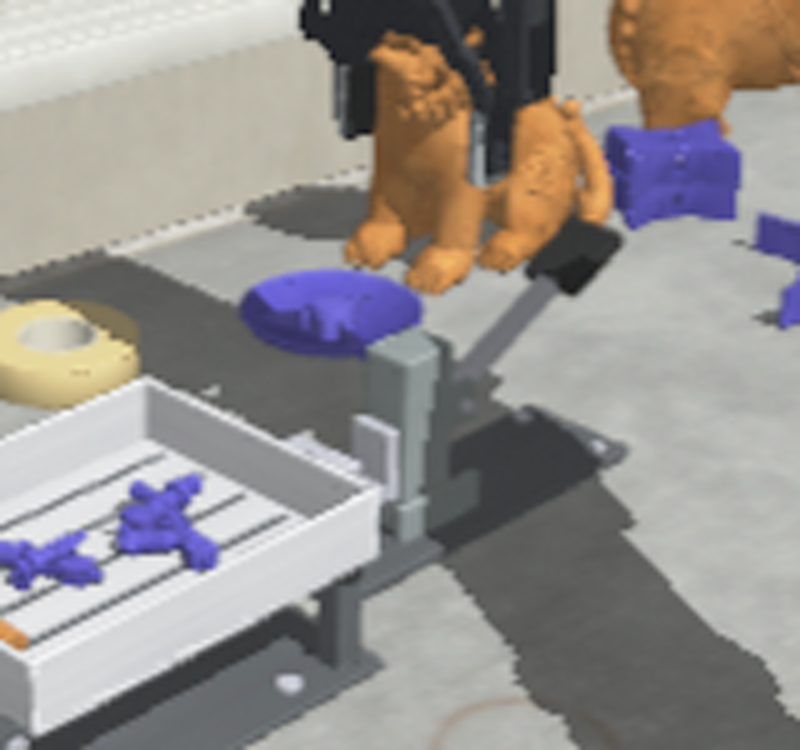

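```bash
python3 go.py 0.579 -0.227 0.135 6.5
```

```text
inc [ 58.7   2.3 128. ] [ 0.001 -0.003  0.006] dist 140.8 t 23.85 pos [ 0.5624 -0.1002  0.1941] jaw 6.5 q [ 0.96  0.32 -0.99  1.67  0.27  1.31  0.04] w 0.0768 F [-0.0526 -0.0495  0.1472]
```

{"op": "step_arm", "data": {
  "increments": [
    [0, 2, 45, 0, 0, 0, -1],
    [0, 2, 90, 0, 0, 0, -1],
    [0, 2, 128, 0, 0, 0, -1],
    [0, 2, 128, 0, 0, 0, -1],
    [0, 2, 128, 0, 0, 0, -1]
  ]
}}

```text
clock: 24.35
position: [0.578, -0.2279, 0.1916]
ee_rot: [[-0.009, 0.994, 0.112], [0.004, 0.112, -0.994], [-1.0, -0.008, -0.005]]
ft_force: [-0.6, 0.7, -0.2]
gripper_width: 0.004
```

{"op": "step_arm", "data": {
  "increments": [
    [30, 0, 0, 0, 0, 0, -1],
    [50, 0, 0, 0, 0, 0, -1],
    [50, 0, 0, 0, 0, 0, -1]
  ]
}}

```text
clock: 24.65
position: [0.5751, -0.2251, 0.1379]
ee_rot: [[-0.015, 0.993, 0.115], [0.007, 0.115, -0.993], [-1.0, -0.014, -0.009]]
ft_force: [-0.2, -0.8, -0.1]
gripper_width: -0.0002
```

```bash
python3 go.py 0.579 -0.226 0.125 6.5
python3 - <<'E'
from h import *
s=grab_frame('scene');t=grab_frame('top');crop(s,300,150,140,120,5.5,'pics/n1.png');cv2.imwrite('pics/n1_t.png',t);crop(t,290,200,160,120,5,'pics/n1b.png')
E
```

```text
inc [12.9  3.9  1.4] [ 0.001 -0.009  0.014] dist 13.5 t 24.65 pos [ 0.5751 -0.2251  0.1379] jaw 6.6 q [ 1.02  0.47 -0.89  1.61  0.37  1.26  0.18] w -0.0002 F [-0.1992 -0.8285 -0.0794]
```

View pics/n1.png

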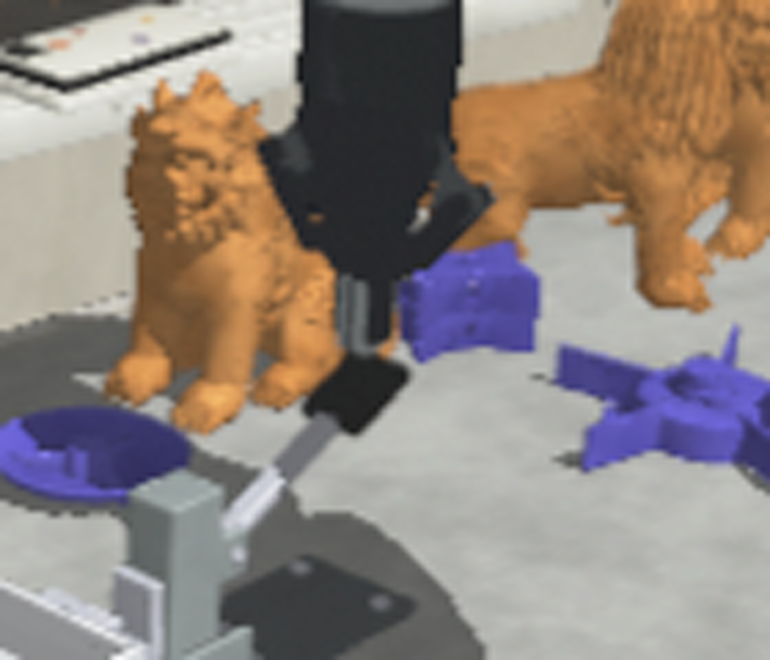

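View pics/n1b.png

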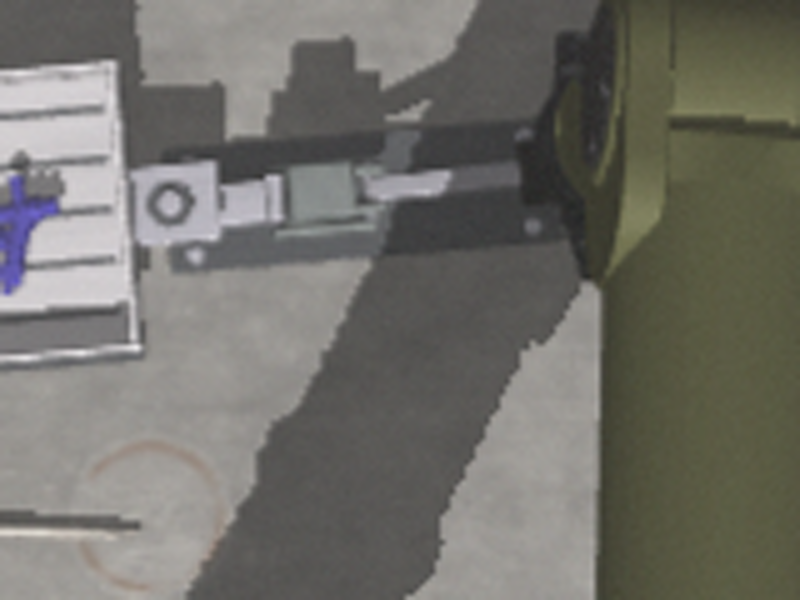

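Run:
```python
from h import *
f=lambda px,py:(290+(px+.5)/5-.5,200+(py+.5)/5-.5)
c=p2w('top',f(321,194),.106);print('col',c)
for p in((285,165),(357,162),(356,224),(290,229)): print(p2w('top',f(*p),.106))
print('corner',p2w('top',f(172,271),.008),'screws',p2w('top',f(195,257),.009),p2w('top',f(533,226),.009),p2w('top',f(524,133),.009))
# predicted from initial screws rel to origin: jack frame
o=np.array([.4692,-.2988]);a=np.radians(92.4);u=np.array([np.cos(a),np.sin(a)]);v=np.array([-u[1],u[0]])
for s in((.491,-.2283),(.4984,-.4241),(.446,-.4264),(.4383,-.2316)):
    d=np.array(s)-o;print('jack',d@u,d@v)
```

```text
col [ 0.5607 -0.0995  0.106 ]
[ 0.5759 -0.0798  0.106 ]
[ 0.5785 -0.1185  0.106 ]
[ 0.5451 -0.1186  0.106 ]
[ 0.5415 -0.0832  0.106 ]
corner [ 0.5199 -0.0201  0.008 ] screws [ 0.5283 -0.0331  0.009 ] [ 0.5508 -0.2274  0.009 ] [ 0.6044 -0.2213  0.009 ]
jack 0.06952527027067297 -0.024733111284063674
jack -0.12641285970027955 -0.02392736722661796
jack -0.1265165579540969 0.028522983074139384
jack 0.06843501188287557 0.02805885151945249
```

{"op": "step_arm", "data": {
  "increments": [
    [6, 4, 1, 0, -0.009, 0.014, -1],
    [13, 4, 1, 0, -0.009, 0.014, -1],
    [20, 4, 2, 0, -0.009, 0.014, -1],
    [28, 4, 4, 0, -0.009, 0.014, -1],
    [34, 4, 6, 0, -0.009, 0.014, -1]
  ]
}}

```text
clock: 25.25
position: [0.5822, -0.2319, 0.1071]
ee_rot: [[0.006, 0.994, 0.114], [-0.002, 0.114, -0.994], [-1.0, 0.006, 0.003]]
ft_force: [-0.3, -0.4, 3.8]
gripper_width: -0.0001
```

```bash
python3 go.py 0.5797 -0.233 0.07 6.5
```

```text
inc [37.1 -2.8  0.7] [ 0.     0.003 -0.006] dist 37.2 t 25.25 pos [ 0.5822 -0.2319  0.1071] jaw 6.5 q [ 1.01  0.5  -0.87  1.64  0.41  1.19  0.16] w -0.0001 F [-0.312  -0.4002  3.8387]
```

{"op": "step_arm", "data": {
  "increments": [
    [8, -2, 0, 0, 0, 0, -1],
    [16, -2, 0, 0, 0, 0, -1],
    [24, -2, 0, 0, 0, 0, -1],
    [32, -2, 0, 0, 0, 0, -1],
    [38, -2, 0, 0, 0, 0, -1]
  ]
}}

```text
clock: 25.75
position: [0.5804, -0.2333, 0.0686]
ee_rot: [[0.007, 0.994, 0.113], [-0.004, 0.113, -0.994], [-1.0, 0.006, 0.005]]
ft_force: [0.5, -4.0, 5.9]
gripper_width: 0.0001
```

```bash
python3 go.py 0.5797 -0.233 0.045 6.5;python3 - <<'E'
from h import *
s=grab_frame('scene');crop(s,250,160,170,140,4.5,'pics/o1.png')
E
```

```text
inc [23.6 -0.8 -0.5] [-0.     0.005 -0.006] dist 23.6 t 25.75 pos [ 0.5804 -0.2333  0.0686] jaw 6.5 q [ 1.    0.54 -0.85  1.68  0.44  1.12  0.14] w 0.0001 F [ 0.5438 -3.9651  5.9463]
```

View pics/o1.png

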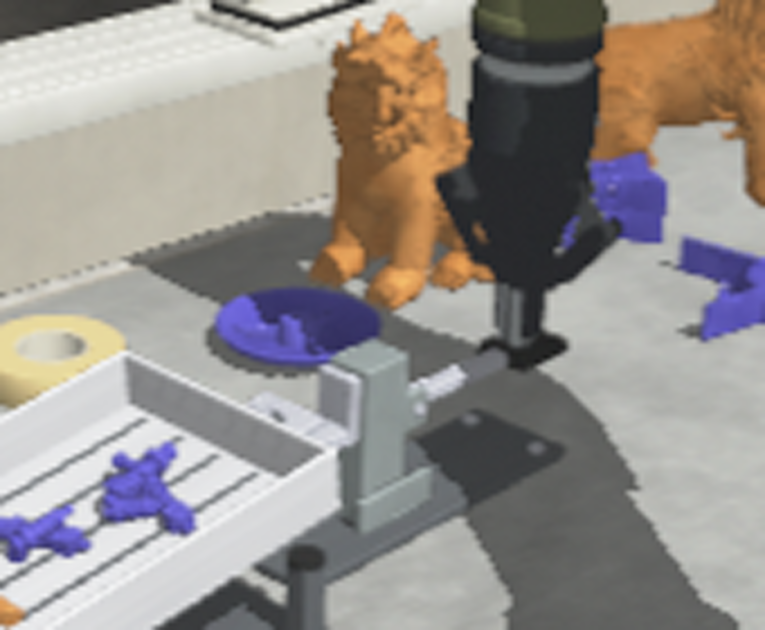

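{"op": "step_arm", "data": {
  "increments": [
    [7, -1, 0, 0, 0, 0, -1],
    [14, -1, 0, 0, 0, 0, -1],
    [20, -1, 0, 0, 0, 0, -1],
    [24, -1, 0, 0, 0, 0, -1],
    [26, -1, 0, 0, 0, 0, -1]
  ]
}}

```text
clock: 26.3
position: [0.5798, -0.2303, 0.0418]
ee_rot: [[0.006, 0.993, 0.114], [0.0, 0.114, -0.993], [-1.0, 0.006, 0.0]]
ft_force: [0.4, 2.1, 7.3]
gripper_width: 0.0001
```

{"op": "step_arm", "data": {
  "increments": [
    [2, 0, 0, 0, 0, 0, -1],
    [2, 0, 0, 0, 0, 0, -1]
  ]
}}

```text
clock: 26.5
position: [0.58, -0.23, 0.0412]
ee_rot: [[0.006, 0.993, 0.115], [-0.0, 0.115, -0.993], [-1.0, 0.006, 0.001]]
ft_force: [-2.2, -2.0, 13.1]
gripper_width: 0.0001
```

```bash
python3 go.py 0.5797 -0.233 0.045 6.5;python3 - <<'E'
from h import *
s=grab_frame('scene');crop(s,250,160,170,140,4.5,'pics/o2.png');t=grab_frame('top');crop(t,290,200,160,120,5,'pics/o2b.png')
E
```

```text
inc [-3.8 -0.6  2.9] [ 0.002  0.001 -0.006] dist 4.8 t 26.5 pos [ 0.58   -0.23    0.0412] jaw 6.6 q [ 0.98  0.57 -0.83  1.7   0.47  1.08  0.12] w 0.0001 F [-2.1597 -2.035  13.0782]
```

View pics/o2.png

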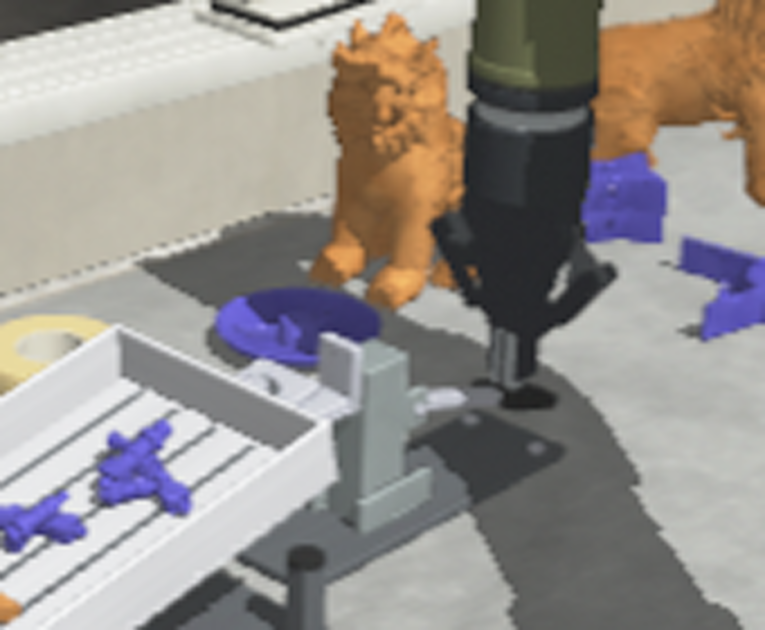

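View pics/o2b.png

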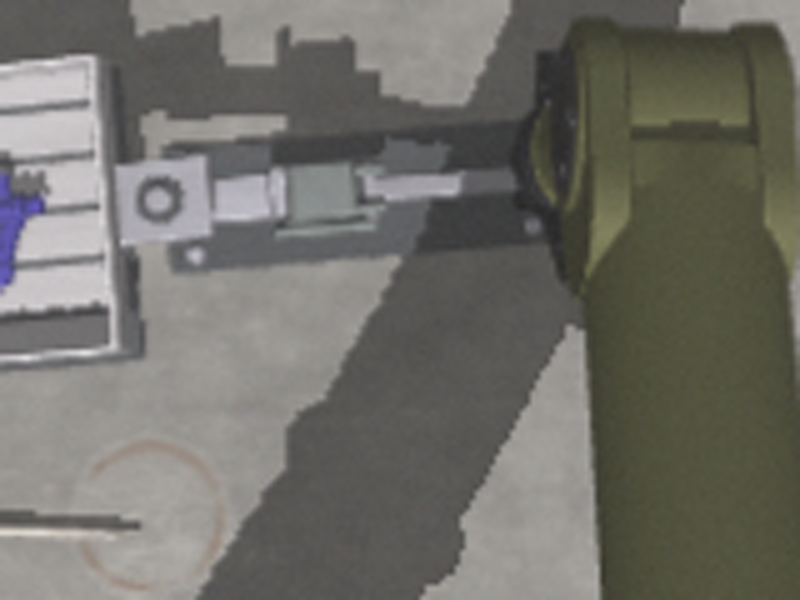

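Run:
```python
from h import *
f=lambda px,py:(290+(px+.5)/5-.5,200+(py+.5)/5-.5)
b=p2w('top',f(160,199),.0475+.0515+.0175);print(b)
# height check using scene: predicted bolt pixel in scene crop
print((w2p('scene',b)-np.array([250,160]))*4.5)
print((w2p('scene',(b[0],b[1],.09))-np.array([250,160]))*4.5)
```

```text
[ 0.5554 -0.0131  0.1165]
[255.5075 387.9473]
[254.9508 432.1694]
```

{"op": "step_arm", "data": {
  "increments": [
    [-10, 0, 0, 0, 0, 0, -1],
    [-20, 0, 1, 0, 0, 0, -1],
    [-30, 0, 2, 0, 0, 0, -1],
    [-40, 0, 2, 0, 0, 0, -1],
    [-50, 0, 1, 0, 0, 0, -1]
  ]
}}

```text
clock: 27.1
position: [0.5793, -0.2293, 0.0915]
ee_rot: [[0.005, 0.993, 0.115], [0.002, 0.115, -0.993], [-1.0, 0.005, -0.002]]
ft_force: [-1.6, 3.2, 3.4]
gripper_width: -0.0002
```

{"op": "step_arm", "data": {
  "increments": [
    [-10, 0, -1, 0, 0, 0, -1],
    [-20, 0, -2, 0, 0, 0, -1],
    [-30, 0, -3, 0, 0, 0, -1],
    [-40, 0, -3, 0, 0, 0, -1],
    [-48, 0, -3, 0, 0, 0, -1]
  ]
}}

```text
clock: 27.6
position: [0.5786, -0.2273, 0.1402]
ee_rot: [[0.005, 0.993, 0.115], [0.002, 0.115, -0.993], [-1.0, 0.005, -0.001]]
ft_force: [-0.7, 0.3, -0.4]
gripper_width: -0.0005
```

{"op": "step_arm", "data": {
  "increments": [
    [-5, 0, 0, 0, 0, 0, -1],
    [-5, 0, 0, 0, 0, 0, -1],
    [-5, 0, 0, 0, 0, 0, -1]
  ]
}}

```text
clock: 27.9
position: [0.5783, -0.2276, 0.1449]
ee_rot: [[0.004, 0.993, 0.114], [0.001, 0.114, -0.993], [-1.0, 0.004, -0.001]]
ft_force: [-0.1, -0.4, -0.7]
gripper_width: -0.0002
```

```bash
python3 go.py 0.579 -0.228 0.12 6.5;python3 - <<'E'
from h import *
s=grab_frame('scene');crop(s,250,160,170,140,4.5,'pics/p1.png');t=grab_frame('top');crop(t,290,200,160,120,5,'pics/p1b.png')
E
```

```text
inc [24.9  0.5  0.5] [ 0.001 -0.001 -0.004] dist 24.9 t 27.9 pos [ 0.5783 -0.2276  0.1449] jaw 6.6 q [ 1.03  0.46 -0.9   1.61  0.37  1.25  0.18] w -0.0002 F [-0.1411 -0.4128 -0.7347]
```

View pics/p1.png

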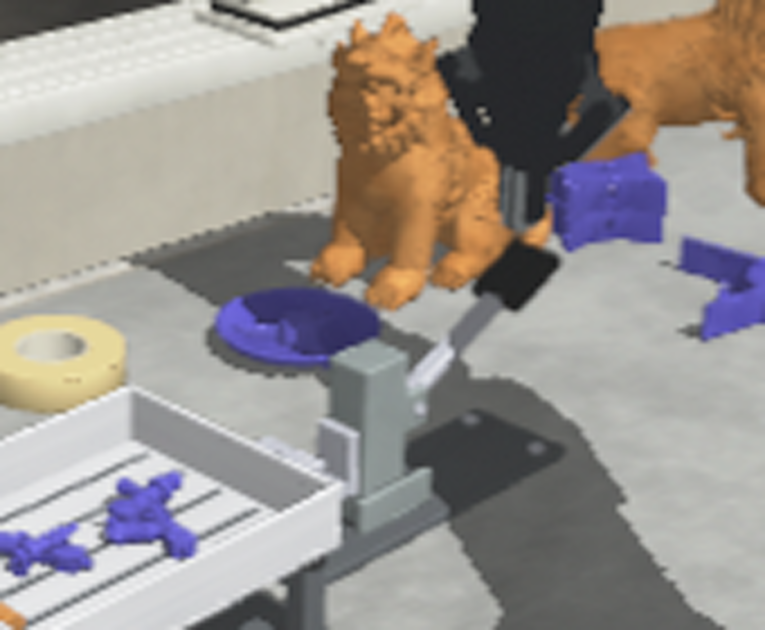

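View pics/p1b.png

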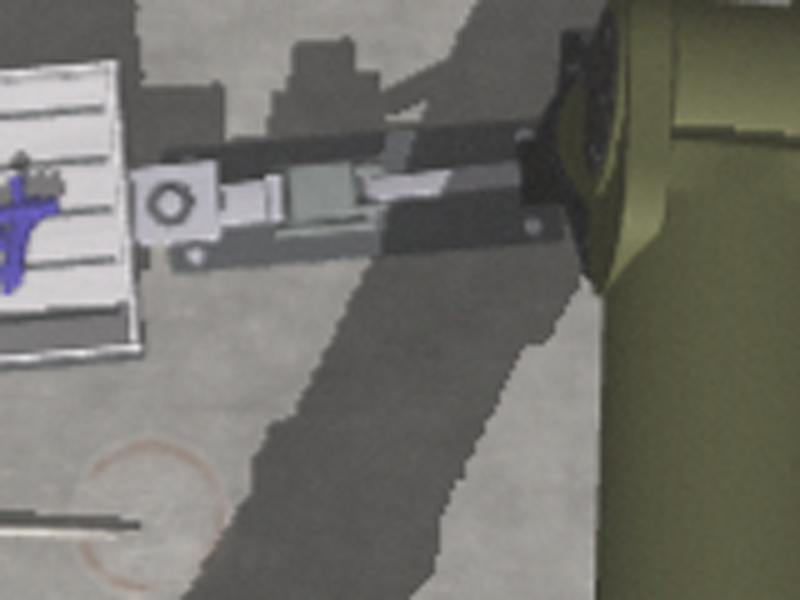

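Handle is fully up, tray level, jack unmoved (screw still at crop (195,257), bolt (171,203)). Second stroke, same path.

{"op": "step_arm", "data": {
  "increments": [
    [10, 0, 0, 0, 0, 0, -1],
    [20, 0, 0, 0, 0, 0, -1],
    [28, 0, 1, 0, 0, 0, -1],
    [36, 0, 3, 0, 0, 0, -1],
    [44, 0, 5, 0, 0, 0, -1]
  ]
}}

```text
clock: 28.5
position: [0.5788, -0.2329, 0.1001]
ee_rot: [[0.003, 0.993, 0.114], [0.001, 0.114, -0.993], [-1.0, 0.003, -0.001]]
ft_force: [-2.5, -1.5, 4.3]
gripper_width: -0.0001
```

{"op": "step_arm", "data": {
  "increments": [
    [8, 0, 0, 0, 0, 0, -1],
    [16, 0, 0, 0, 0, 0, -1],
    [24, 0, 0, 0, 0, 0, -1],
    [32, 0, 0, 0, 0, 0, -1],
    [38, 0, 0, 0, 0, 0, -1]
  ]
}}

```text
clock: 29.0
position: [0.5795, -0.234, 0.062]
ee_rot: [[0.005, 0.994, 0.113], [-0.0, 0.113, -0.994], [-1.0, 0.005, 0.001]]
ft_force: [-0.5, -3.1, 5.4]
gripper_width: -0.0001
```

```bash
python3 go.py 0.580 -0.230 0.041 6.5
```

```text
inc [21.   0.9 -3.9] [ 0.     0.001 -0.005] dist 21.4 t 29.0 pos [ 0.5795 -0.234   0.062 ] jaw 6.5 q [ 1.    0.55 -0.85  1.68  0.45  1.12  0.14] w -0.0001 F [-0.518  -3.1407  5.396 ]
```

{"op": "step_arm", "data": {
  "increments": [
    [7, 0, -1, 0, 0, 0, -1],
    [13, 0, -2, 0, 0, 0, -1],
    [18, 0, -3, 0, 0, 0, -1],
    [21, 0, -3, 0, 0, 0, -1],
    [22, 0, -3, 0, 0, 0, -1]
  ]
}}

```text
clock: 29.5
position: [0.5794, -0.231, 0.0408]
ee_rot: [[0.004, 0.994, 0.113], [-0.001, 0.113, -0.994], [-1.0, 0.004, 0.001]]
ft_force: [-4.4, -1.3, 14.6]
gripper_width: -0.0001
```

{"op": "step_arm", "data": {
  "increments": [
    [1, 0, 0, 0, 0, 0, -1],
    [1, 0, 0, 0, 0, 0, -1],
    [1, 0, 0, 0, 0, 0, -1]
  ]
}}

```text
clock: 29.8
position: [0.5794, -0.231, 0.041]
ee_rot: [[0.004, 0.994, 0.113], [-0.002, 0.113, -0.994], [-1.0, 0.004, 0.002]]
ft_force: [-5.1, -1.5, 12.5]
gripper_width: -0.0
```

```bash
python3 go.py 0.580 -0.230 0.041 6.5;python3 - <<'E'
from h import *
s=grab_frame('scene');crop(s,190,160,220,160,3.6,'pics/q1.png');t=grab_frame('top');crop(t,220,180,200,130,4,'pics/q1b.png')
print(get_state()['clock'],np.array(get_state()['position']),np.array(get_state()['ft_force']))
E
```

```text
inc [-0.   0.7 -0.9] [ 0.     0.002 -0.004] dist 1.2 t 29.8 pos [ 0.5794 -0.231   0.041 ] jaw 6.5 q [ 0.98  0.57 -0.83  1.7   0.47  1.08  0.12] w -0.0 F [-5.0801 -1.5384 12.4653]
29.9 [ 0.5793 -0.2311  0.041 ] [-4.6503 -0.0358 12.4253]
```

View pics/q1.png

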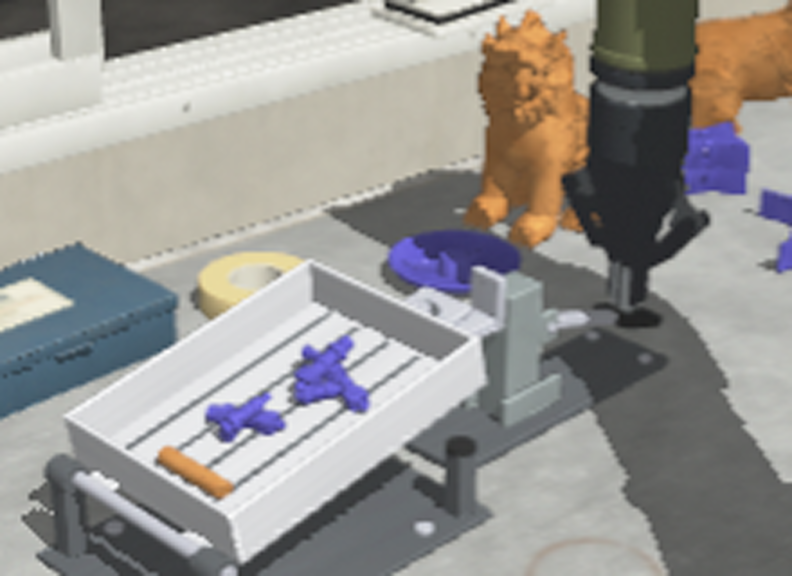

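View pics/q1b.png

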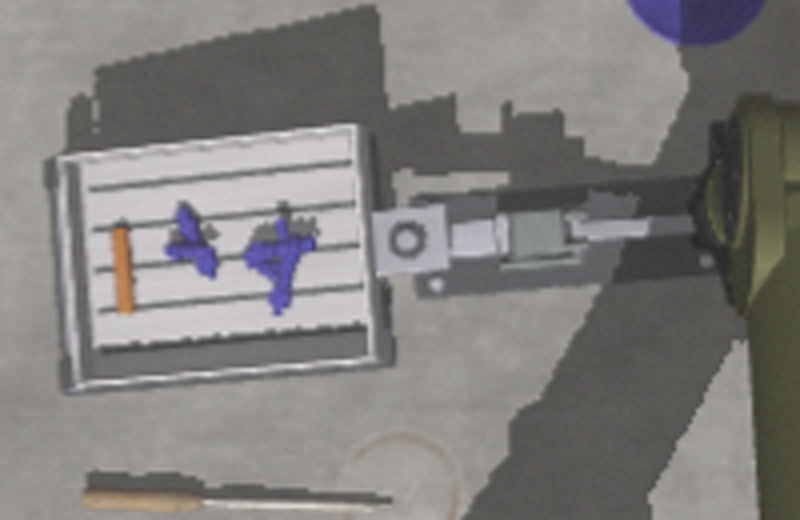

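```bash
python3 -c "
from workcell import *
print(close_job())
s=get_state();print(s['clock'],s['position'],s['ft_force'])"
```

```text
the job is handed in; nothing more can be done
None
the job is handed in; nothing more can be done
```

I handed the job in at 29.9 s on the clock, with the handle held fully down. It gave no verdict.

**What I did:** I put both violet fittings and the orange rod in the tray. I then carried the jack in by its column, slid it under the lug, set it on the bench and let go. I pressed the handle fully down, let it all the way up until the tray was level, then pressed it fully down again and held it.

**Last checks before handing in:**
- **Handle:** the fingers press it at TCP height 41 mm with a steady force of about 12.5 N upward on the tool. That is above the 4–6 N expected at the paddle, which fits a handle resting on its stop.
- **Tray:** it is tipped on the jack alone, and all three pieces show inside it in both pictures. I did not measure the tipping angle or the handle angle directly. On the first stroke the bolt head lay roughly where a full lift (about 0.18 rad) would put it, about 3 px off sideways.
- **Saddle:** it was about 1–2 mm from the pad's centre with the tray level and about 4 mm with it raised, from the jack pose and the bolt seen in the top camera. The jack's base screws did not move between strokes.
- **File and dish:** both look where they were at the start.

**What went wrong:** my first grasp of the larger fitting, by its stem, slipped and pushed the fitting a few centimetres. I re-grasped it across its 48 mm width. The first grip on the rod was too high, so I redid it lower down.

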